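Prove the breaker, then look down the open plug hole

TASK

Get the inspection station ready: press the test button of its residual-current breaker so that the lever drops, then lift the lever back up so that the station has power again. Then take the borescope out of the station's holder and lower its rod down the middle of the engine's open spark plug hole, without ever touching the engine, until the black depth ring on the rod is just above the hole. Finish while still holding the scope there, upright, still and centred in the hole, and leave the other things on the bench where they are.

Things in the scene. Friction and masses are not known exactly. Their poses are not given: they have to be found in the camera images.
- station: Grey sloping-top console on the bench with a screen, a breaker and the scope holder: 170 mm deep (x), 300 wide (y). Origin under its centre on the bench; x to its higher back edge, away from the robot, z up. The top slopes 20 degrees, 46 mm high at the front (-x), 108 at the back. White breaker in it at y = -82 mm; holder on its -y side: steel shelf 60 mm square, top 115 mm high at (0, -192 mm), with a 19 mm hole and a 6 mm high rim, 36 mm inside
- button_top (a point): Middle of the top of the breaker's test button: grey round button, 16 mm across, 10 mm proud of the breaker's sloping white face, to the right (-y) of the lever, 38 mm from the lever's middle
- rcd_test (a joint): Travel of the test button into the sloping face, m: 0 out, 0.005 fully in. Springs back. About 3 N presses it; the lever trips at about 0.0035, before the stop
- lever_tip (a point): Middle of the free end of the breaker's black lever: a paddle 8 mm thick, 23 wide (y), standing 19 mm proud of the white face, which measures 50 mm up the slope and 74 across and stands 12 mm proud of the console. Up = leaning up the slope (station +x), dropped = leaning down it (-x); the tip travels 19 mm along the slope between them. 24 mm from its pivot
- rcd_lever (a joint): Angle of the breaker's lever, rad: 0 up (on), 0.8 dropped (off). It snaps to either end past the middle (0.4); under 1 N at the tip moves it
- scope: Borescope, 180 mm long, about 0.19 kg, standing upright in the holder at the start. Origin at the lower end of its rod, z up along the rod. Steel rod 5 mm thick, 100 long; black rubber depth ring 12 mm across and 6 high round the rod, underside at z = 55 mm; alloy flange 32 mm across at z = 100 to 106, which rests on the holder's shelf; black square handle 26 x 26 mm, z = 106 to 162, sides along its x and y; round alloy cap 30 mm across to z = 176, rubber to 180
- scope_tip (a point): The lower end of the scope's rod, on its axis
- scope_ring (a point): The underside of the depth ring, on the rod's axis, 55 mm above the rod's end
- scope_grip (a point): Where to hold the scope: middle of the square handle, 140 mm above the rod's end; 40 mm of scope above it
- hole (a point): Centre of the mouth of the open spark plug hole, level with the top of its copper ring, 117 mm above the bench. The hole is vertical, 18 mm across, 22 mm deep through the head; free for 80 mm below the mouth
- seal_ring: Flat copper sealing ring, 26 mm outside, 20 inside, 2 high, lying fixed round the open plug hole; origin at its underside, on the hole's axis. It is at either of the two holes
- powerhead: Two-cylinder outboard powerhead (bare alloy engine block), fixed, head upward: head 104 x 184 mm, its top 115 mm above the bench; block and crank ends 132 x 275 mm over all. Origin under its centre on the bench, z up, y along the row of cylinders; plug holes at y = +40 and -40 mm. Eight head bolts rise 8 mm
- fitted_plug: Spark plug screwed into the other plug hole: hexagon and white insulator, rises 42 mm above the head. Origin at its seat, 115 mm above the bench
- prop_hub: Loose bronze propeller hub with three blade stubs, 90 mm across, 74 high; leave alone. Origin under its centre
- plug_socket: Loose red plastic plug socket, 33 mm across, 66 high; leave alone. Origin under its centre
- drain_plug0: Loose brass drain plug on its head, 22 mm across, 24 high; leave alone. Origin under its centre
- drain_plug1: The other brass drain plug, the same; leave alone
- impeller: Loose black rubber pump impeller, 66 mm across, 22 high; leave alone. Origin under its centre
- gauge_case: Loose chrome feeler gauge case, 100 x 20 x 13 mm; leave alone. Origin under its centre
- old_plug: Loose spark plug lying on its side, 60 mm long, 26 thick; leave alone. Origin on the bench under its hexagon's face
Things that resemble listed ones, but are neither listed nor needed, are in the scene too. What is meant by the scope is not green, and is the larger of those in its own colour.

How it is judged:
By the outcome, as a careful person would: the job done as asked, in the order asked, and still so for the second after the job is handed in, while the arm keeps its last pose, push and grip.
It also fails if it takes over 72 s, if anything falls off the work surface, if the arm or the gripper's body presses on something with over 40 N, if the wrist force passes 120 N, or if a joint passes its speed limit or range.

ROBOT

A 6-joint arm with a two-finger parallel gripper is mounted at the origin on the work surface. World frame = base frame: x ahead of the robot, y to its left, z up, the work surface at z = 0. Lengths are in mm, angles in rad, forces in N, time in s.
With the tool pointing down it reaches from about 250 to 800 mm from the base axis. Payload 8.5 kg.
Tool frame: the origin (TCP) lies at the very end of the fingers, on their centre line; the grasp point (between the pads) lies 19 mm behind it (arm.tcp_to_grasp is the distance from the TCP to the grasp point, in mm); y points along the fingers, x is the direction in which the jaws open and shut, and the axes are right-handed (so a half turn about y gives the same grasp; the last joint's range is limited). The gripper opens to 85 mm and grips with 20 to 120 N. Pads are 22 mm wide; open, the fingers measure 114 mm over their backs; the gripper's body (76 mm by 85 mm) begins 54 mm behind the grasp point. The pads swing forward as they close: fully open they stand 13 mm farther back than shut.
Start: joints at [-1.11, 0.238, -0.013, 1.319, 0, 1.571], TCP at [233.427, -470.2, 211.276] pointing down, gripper open.
Joint ranges: [-2.66, 2.66], [-1.03, 1.9], [-1.14, 1.46], [-1.82, 2.27], [-1.45, 1.34], [-3.14, 3.14]. Speed limits (rad/s): [2.22, 2.22, 2.79, 3.14, 3.14, 3.14].

INTERFACE

Orientations are given as a rotation vector (axis times angle).
In Python, from workcell import arm gives the robot as it stands.
- The arm moves only by the tool play_rows, never from a script. Its arguments are lists of equal length, an entry for each row: "delta_pos": the shift along the tool's x, y, z in m, a list of three; "spin": the turn about the tool's y in rad; "hand": the gripper command: -1 is shut, 1 is fully open, values between are in proportion. In form: {"delta_pos": [[tx, ty, tz], ...], "spin": [spin, ...], "hand": [hand, ...]}. A call has 1 to 12 rows; each row shifts and turns the commanded pose from where the row before left it, along the tool's axes as they then stand; what a row does not reach is not made up. A row lasts 1/8 s, in which the tool goes at most 62.5 mm and 10.7 degrees, less where a joint would pass 70% of its speed; a pose out of reach is approached as far as the arm can. A call with a gripper value outside its range is refused whole. The fingers move at their own pace and stop on an object; "grip_force" is the grip in N (left out, the last holds). Time passes only in rows, so rows that do not move let the fingers close. It gives the time, the measured TCP pose, the force and the opening at its end, in the units of the state.
- arm.observe(): the state, without advancing time (a new reading comes with each control period).
- arm.snapshot(name): name is "scene" or "top" or "wrist"; returns a dict with "color" (420x560x3 uint8, red, green, blue), "z_map" (420x560 float32, mm along the optical axis (not along the pixel's ray), 0 where there is no reading), "fx", "fy", "cx", "cy" (pixels), "eye" and "orientation" of the camera in the world; the wrist camera has in their place "T_tool_cam" (4x4, takes a point from camera to tool coordinates, whose origin is the TCP and whose axes are the tool frame's). Camera axes: x right, y up, looking along -z (the intrinsics and any distortion apply to the point x, -y, -z); pixel columns grow to the right and rows downward; lengths in mm; the calibration is good to about 2 mm. The wrist camera is an equidistant fisheye: a pixel r from the principal point sees the ray r / f radians off the axis. A picture is of the moment at which its call begins: read the wrist's pose just before it.
- arm.close_job(): hands the job in, once; it reports no verdict.
The state is a dict: "t": time; "joints": joint angles; "joint_velocities": joint speeds; "tau": joint torques, N m; "position": TCP position; "tool_rot": TCP orientation; "ft_force": force on the tool from outside, world axes, zero at the start; "torque": the same for the moment, N m; "opening": opening from 0.0 (shut) to 1.0 (fully open).
Only numpy, scipy, OpenCV 4.12 (cv2) and the standard library are available. Lean on these libraries where they do the work, as an engineer would, in place of code of your own. Each camera call takes 0.05 s, during which the arm holds its last target.

## Working session

There is one attempt and no reset: what is moved stays moved. The work goes in short steps, Python scripts to look and compute and a tool call to move; the robot and the scene stay as the last step left them, time stands still between calls to the robot, and variables do not carry over. Pictures are saved under pics/ and viewed, and the job is handed in when it is done.

Besides the shell and the picture viewer there is one more tool, called by a JSON object that holds its "fn" and its "kwargs", one argument or row to a line. play_rows: Moves the arm, as the interface text tells. Its arguments: {"type":"object","properties":{"delta_pos":{"type":"array","items":{"type":"array","items":{"type":"number"}}},"spin":{"type":"array","items":{"type":"number"}},"hand":{"type":"array","items":{"type":"number"}},"grip_force":{"type":"number"}},"required":["delta_pos","spin","hand"]}

```bash
ls; mkdir -p pics; cat > h.py <<'E'
import numpy as np, cv2
from scipy.spatial.transform import Rotation as R
from workcell import arm
def rot(o):
    o=np.array(o,float)
    if o.shape==(3,3): return o
    return R.from_rotvec(o).as_matrix()
def save(name,fn,up=1.0):
    s=arm.snapshot(name); 
    np.savez('pics/'+fn+'.npz',**{k:np.array(v) for k,v in s.items()})
    c=cv2.cvtColor(s['color'],cv2.COLOR_RGB2BGR); cv2.imwrite('pics/'+fn+'.png',c); return s
def world(s,u,v,z=None):
    """pixel arrays -> world, using z_map"""
    u=np.asarray(u);v=np.asarray(v)
    if z is None: z=s['z_map'][v,u]
    p=np.stack([(u-s['cx'])/s['fx']*z,-(v-s['cy'])/s['fy']*z,-z],-1)
    return p@rot(s['orientation']).T+np.array(s['eye'])
def cloud(s):
    v,u=np.mgrid[0:s['z_map'].shape[0],0:s['z_map'].shape[1]]
    return world(s,u,v)
E
python3 - <<'E'
from h import *
o=arm.observe(); print(o)
for n in ('scene','top','wrist'):
    s=save(n,n+'0'); print(n,{k:(v if np.size(v)<17 else np.shape(v)) for k,v in s.items()})
E
```

```text
pics
{'t': 0.0, 'joints': array([-1.10998273e+00,  2.38758578e-01, -1.42646023e-02,  1.31921885e+00,
        1.57048077e-05,  1.57076881e+00]), 'joint_velocities': array([ 0.00140935, -0.00049151, -0.001604  ,  0.001476  ,  0.00126857,
        0.00028092]), 'tau': array([ 5.78981271e-04, -5.38784051e+01,  3.46435583e+01,  1.86699105e-02,
        3.92300353e-04,  5.33566578e-06]), 'position': array([ 233.25570939, -469.82397986,  210.68527848]), 'tool_rot': array([-1.39186038,  0.864312  , -0.86231245]), 'ft_force': array([0.12704502, 0.02404724, 0.80412505]), 'torque': array([-0.04107462, -0.03304175,  0.05218951]), 'opening': 1.0032004939642734}
scene {'color': (420, 560, 3), 'z_map': (420, 560), 'fx': 466.2292879966459, 'fy': 466.2292879966459, 'cx': 279.3938325838578, 'cy': 201.48969503853903, 'eye': array([1107.01428525, -600.25875127,  816.73900209]), 'orientation': array([0.82533801, 0.33848879, 0.6740714 ])}
top {'color': (420, 560, 3), 'z_map': (420, 560), 'fx': 387.53358985988825, 'fy': 387.53358985988825, 'cx': 276.3468614691606, 'cy': 207.08753570662296, 'eye': array([ 479.51533252,   -3.80484756, 1129.73853597]), 'orientation': array([ 0.07286043, -0.04542994, -1.58765535])}
wrist {'color': (420, 560, 3), 'z_map': (420, 560), 'fx': 325.19226210127806, 'fy': 325.19226210127806, 'cx': 277.282111820897, 'cy': 210.28534826219658, 'T_tool_cam': array([[ 9.99999415e-01, -8.77092372e-04, -6.33735131e-04,
        -5.87059629e-01],
       [-3.53599651e-04,  2.88638576e-01, -9.57438065e-01,
        -1.63293664e+02],
       [ 1.02268203e-03,  9.57437728e-01,  2.88638097e-01,
         7.37307080e+01],
       [ 0.00000000e+00,  0.00000000e+00,  0.00000000e+00,
         1.00000000e+00]])}
```

View pics/scene0.png

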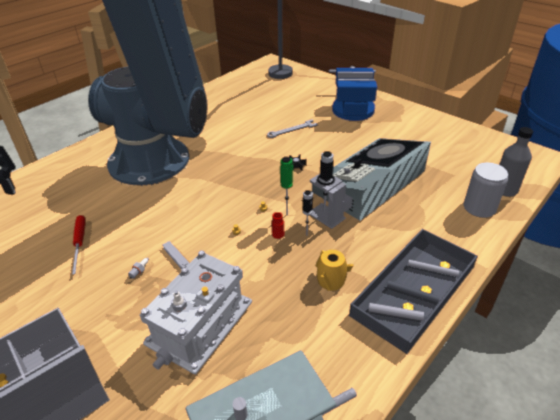

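View pics/top0.png

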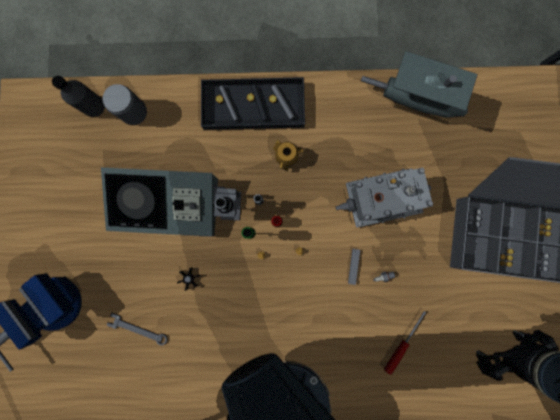

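View pics/wrist0.png

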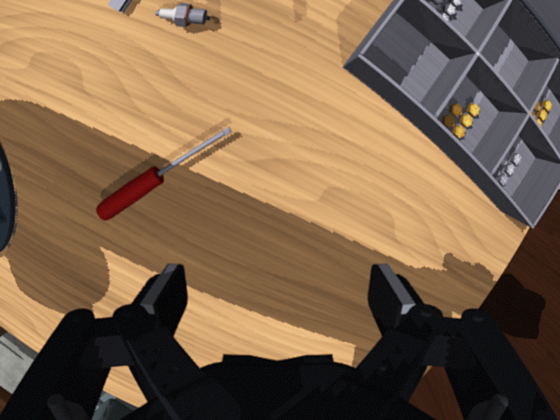

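Top view: the station is around (160,202), the breaker at (187,205), the holder with the big black scope at (225,203), and the engine at (390,197). I'll enlarge these areas.

```bash
python3 - <<'E'
import cv2
a=cv2.imread('pics/top0.png'); b=cv2.imread('pics/scene0.png')
A=cv2.resize(a[150:270,90:310],None,fx=3.6,fy=3.6,interpolation=cv2.INTER_CUBIC); cv2.imwrite('pics/c1.png',A)
A=cv2.resize(b[120:250,260:450],None,fx=4,fy=4,interpolation=cv2.INTER_CUBIC); cv2.imwrite('pics/c2.png',A)
A=cv2.resize(b[230:370,120:270],None,fx=4,fy=4,interpolation=cv2.INTER_CUBIC); cv2.imwrite('pics/c3.png',A)
E
```

```text
(no output)
```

View pics/c1.png

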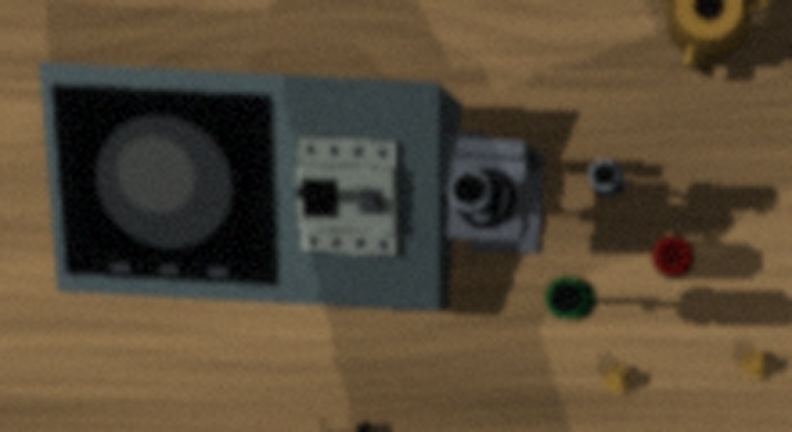

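View pics/c2.png

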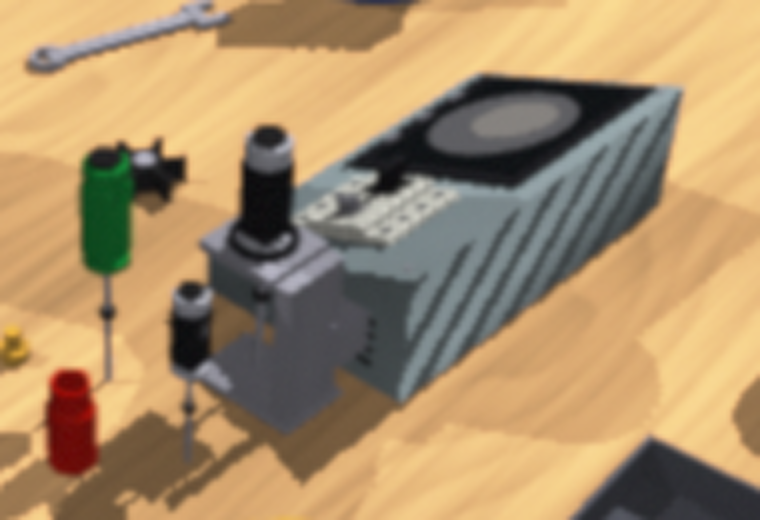

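View pics/c3.png

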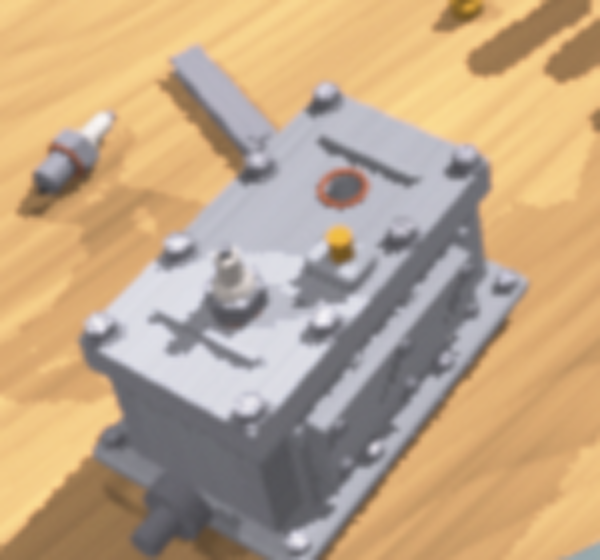

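```bash
python3 - <<'E'
from h import *
T=dict(np.load('pics/top0.npz')); S=dict(np.load('pics/scene0.npz'))
for nm,s,pts in (('top',T,dict(lever=(179,205),button=(193,206),capscope=(221,203),small=(258,199),green=(249,232),hole=(378,197),plug=(413,190),bench=(330,250),st_c1=(104,170),st_c4=(108,230),holder=(236,215),caprobe=(393,180))),
  ('scene',S,dict(lever=(357,165),button=(347,172),cap=(327,155),hole=(205,277),plug=(178,298)))):
    C=cloud(s)
    for k,(u,v) in pts.items(): print(nm,k,(u,v),C[v,u].round(1))
C=cloud(T)
# station: region
m=np.zeros(C.shape[:2],bool); m[170:236,104:216]=True
P=C[m]; P=P[(P[:,2]>50)]
# plane ransac-ish: LS with trimming
for i in range(10):
    A=np.c_[P[:,:2],np.ones(len(P))]; c=np.linalg.lstsq(A,P[:,2],rcond=None)[0]; r=P[:,2]-A@c
    if i<9: P=P[abs(r)<max(3,2*r.std())]
print(c,np.degrees(np.arctan(np.hypot(*c[:2]))),np.degrees(np.arctan2(c[1],c[0])),r.std(),len(P))
E
```

```text
top lever (179, 205) [566.7 271.3 110.3]
top button (193, 206) [564.4 237.1  97.3]
top capscope (221, 203) [562.4 146.  195.5]
top small (258, 199) [576.1  59.8 137.1]
top green (249, 232) [491.2  80.2 179.7]
top hole (378, 197) [ 579.3 -257.6   97.9]
top plug (413, 190) [ 589.4 -330.5  159. ]
top bench (330, 250) [ 437.3 -138.1   -1.9]
top st_c1 (104, 170) [665.5 475.9 104.9]
top st_c4 (108, 230) [505.3 489.   46.6]
top holder (236, 215) [543.4 132.8   6. ]
top caprobe (393, 180) [ 618.  -286.7  141.5]
scene lever (357, 165) [578.2 270.8  98.9]
scene button (347, 172) [570.6 237.6  91.2]
scene cap (327, 155) [570.1 145.5 192.4]
scene hole (205, 277) [ 568.8 -248.2  101.6]
scene plug (178, 298) [ 600.7 -333.9  143.2]
[ 3.58296077e-01 -3.63693837e-03 -1.25306870e+02] 19.713340001163882 -0.581569478609926 2.2145886906655097 5078
```

```bash
python3 - <<'E'
from h import *
o=arm.observe(); print(rot(o['tool_rot']).round(3))
E
```

```text
[[ 0.445 -0.     0.896]
 [-0.896  0.001  0.445]
 [-0.001 -1.     0.   ]]
```

{"fn": "play_rows", "kwargs": {
  "delta_pos": [
    [0, -0.02, 0],
    [0, -0.02, 0],
    [0, -0.02, 0],
    [0, -0.02, 0],
    [0, -0.02, 0],
    [0, -0.02, 0],
    [0, 0, 0]
  ],
  "spin": [-0.185, -0.185, -0.185, -0.185, -0.185, -0.185, 0],
  "hand": [-1, -1, -1, -1, -1, -1, -1]
}}

```text
t: 1.02
position: [233.7, -470.7, 332.1]
tool_rot: [-1.572, 0.0, -0.002]
ft_force: [-0.5, 0.3, 0.0]
opening: -0.001
```

{"fn": "play_rows", "kwargs": {
  "delta_pos": [
    [0.027, 0, 0.052],
    [0.027, 0, 0.052],
    [0.027, 0, 0.052],
    [0.027, 0, 0.052],
    [0.027, 0, 0.052],
    [0.027, 0, 0.052],
    [0.027, 0, 0.052],
    [0.027, 0, 0.052],
    [0.027, 0, 0.052],
    [0.027, 0, 0.052],
    [0.027, 0, 0.052],
    [0.03, 0, 0.048]
  ],
  "spin": [0, 0, 0, 0, 0, 0, 0, 0, 0, 0, 0, 0],
  "hand": [-1, -1, -1, -1, -1, -1, -1, -1, -1, -1, -1, -1]
}}

```text
t: 2.52
position: [560.7, 151.8, 330.2]
tool_rot: [-1.571, 0.004, -0.003]
ft_force: [0.3, -0.5, 0.1]
opening: 0.004
```

{"fn": "play_rows", "kwargs": {
  "delta_pos": [
    [0, 0, 0],
    [0, 0, 0]
  ],
  "spin": [0, 0],
  "hand": [-1, -1]
}}

```text
t: 2.78
position: [560.0, 149.7, 330.2]
tool_rot: [-1.572, 0.003, -0.0]
ft_force: [0.1, 0.2, 0.6]
opening: -0.001
```

```bash
cat >> h.py <<'E'
def wsnap(fn):
    o=arm.observe(); s=save('wrist',fn)
    s['pos']=np.array(o['position']); s['rot']=rot(o['tool_rot'])
    np.savez('pics/'+fn+'.npz',**{k:np.array(v) for k,v in s.items()})
    return s
def wload(fn): return dict(np.load('pics/'+fn+'.npz'))
def wray(s,u,v):
    u=np.asarray(u,float);v=np.asarray(v,float)
    a=(u-s['cx'])/s['fx'];b=(v-s['cy'])/s['fy'];t=np.hypot(a,b);k=np.where(t>1e-9,np.sin(t)/np.maximum(t,1e-9),1)
    d=np.stack([a*k,-b*k,-np.cos(t)],-1)
    T=s['T_tool_cam']; M=s['rot']@T[:3,:3]; e=s['pos']+s['rot']@T[:3,3]
    return e,d@M.T,-d[...,2]
def wworld(s,u,v,z=None):
    e,d,c=wray(s,u,v)
    if z is None: z=s['z_map'][np.asarray(v,int),np.asarray(u,int)]
    return e+d*(z/c)[...,None]
def wplane(s,u,v,zw):
    e,d,c=wray(s,u,v); return e+d*((zw-e[2])/d[...,2])[...,None]
def wproj(s,P):
    T=s['T_tool_cam']; M=s['rot']@T[:3,:3]; e=s['pos']+s['rot']@T[:3,3]
    q=(np.asarray(P,float)-e)@M; th=np.arctan2(np.hypot(q[...,0],q[...,1]),-q[...,2]); ph=np.arctan2(-q[...,1],q[...,0])
    return np.stack([s['cx']+s['fx']*th*np.cos(ph),s['cy']+s['fy']*th*np.sin(ph)],-1)
def wcloud(s):
    v,u=np.mgrid[0:420,0:560]; return wworld(s,u,v)
E
python3 - <<'E'
from h import *
s=wsnap('w1'); print(s['pos'])
cv2.imwrite('pics/w1b.png',cv2.cvtColor(cv2.resize(s['color'],(800,600),interpolation=cv2.INTER_CUBIC),cv2.COLOR_RGB2BGR))
E
```

```text
[559.96789331 149.65297635 330.16835017]
```

View pics/w1b.png

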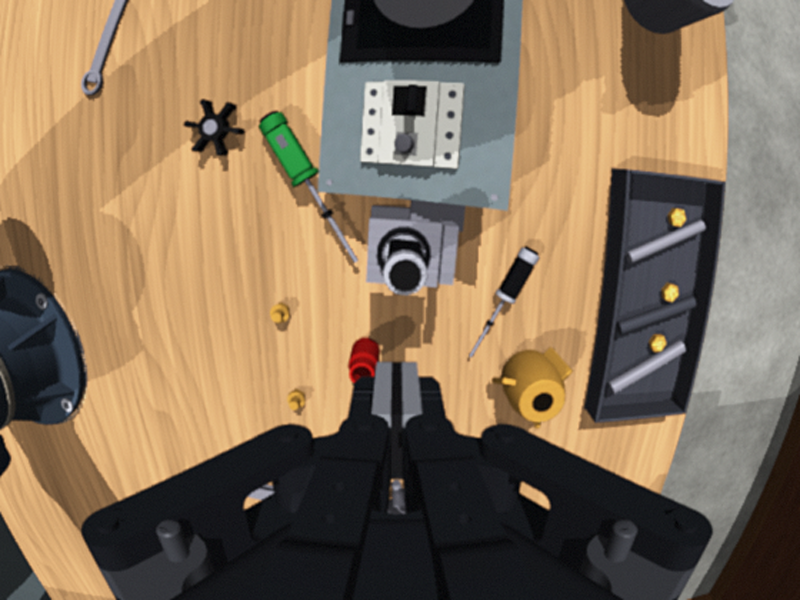

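The gripper view shows the breaker at (410,125), the scope in its holder at (405,255), and the two distractor scopes lying down at (300,170) and (515,290). They were upright at the start, and my path stayed 150 mm above them. I'll check the fixed cameras.

```bash
python3 - <<'E'
from h import *
s=save('scene','scene1'); cv2.imwrite('pics/c4.png',cv2.cvtColor(cv2.resize(s['color'][120:260,220:440],None,fx=3.6,fy=3.6,interpolation=cv2.INTER_CUBIC),cv2.COLOR_RGB2BGR))
w=wload('w1'); C=wcloud(w)
cc=cv2.resize(w['color'][40:220,215:375],None,fx=3.3,fy=3.3,interpolation=cv2.INTER_CUBIC); cv2.imwrite('pics/w1c.png',cv2.cvtColor(cc,cv2.COLOR_RGB2BGR))
E
```

```text
(no output)
```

View pics/c4.png

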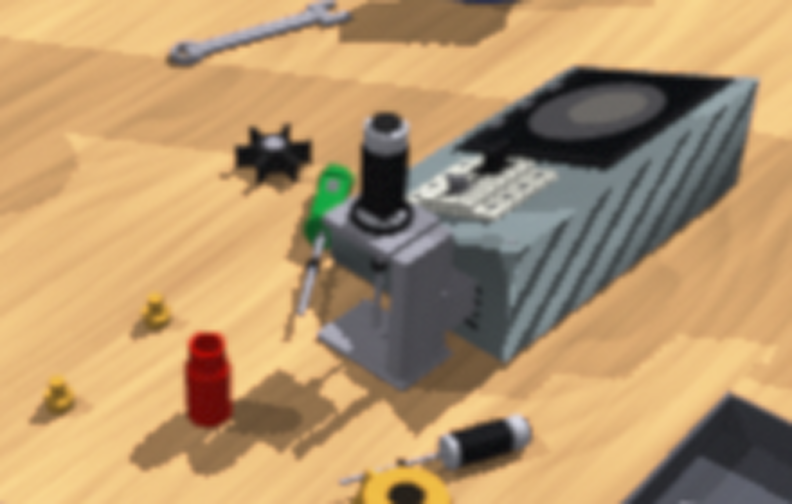

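View pics/w1c.png

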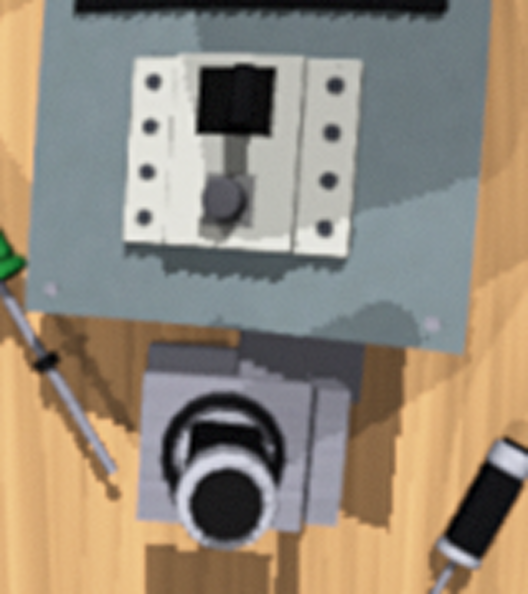

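```bash
python3 - <<'E'
from h import *
w=wload('w1'); C=wcloud(w)
def at(u,v,r=2):
    P=C[v-r:v+r+1,u-r:u+r+1].reshape(-1,3); return np.median(P,0).round(1)
for k,(x,y) in dict(button=(222,197),levertop=(245,80),lever2=(245,120),cap=(228,503),rimL=(150,450),face=(265,200),faceUp=(180,80),shelf=(160,500),tl=(135,58),tr=(360,60),br=(348,255),bl=(125,240),stL=(30,308),stR=(463,352)).items():
    u,v=round(x/3.3+215),round(y/3.3+40); print(k,(u,v),at(u,v,1))
# fit console plane: exclude breaker
u0,u1,v0,v1=225,362,20,150
P=C[45:140,228:360].reshape(-1,3); 
n=None
A=P[(P[:,2]>40)&(P[:,2]<120)]
for i in range(12):
    M=np.c_[A[:,:2],np.ones(len(A))]; c=np.linalg.lstsq(M,A[:,2],rcond=None)[0]; r=A[:,2]-M@c
    if i<11: A=A[abs(r)<max(2.5,1.5*r.std())]
print('plane',c,np.degrees(np.arctan2(c[1],c[0])),r.std(),len(A))
# shelf
Sh=C[150:205,255:325].reshape(-1,3); print('shelf z hist',np.histogram(Sh[:,2],bins=np.arange(95,205,5)))
m=(C[...,2]>188)&(C[...,2]<205); m[:, :250]=0; m[:,330:]=0
Q=C[m]; print('cap',len(Q),Q.mean(0),Q.min(0),Q.max(0))
E
```

```text
button (282, 100) [565.3 241.8  97.9]
levertop (289, 64) [573.3 284.3 110. ]
lever2 (289, 76) [573.3 269.9 109.5]
cap (284, 192) [566.1 151.8 195.3]
rimL (260, 176) [539.2 152.  116.4]
face (295, 101) [581.1 240.9  94.4]
faceUp (270, 64) [550.7 288.7  82.1]
shelf (263, 192) [542.6 132.5 115.9]
tl (256, 58) [532.4 299.2  67.6]
tr (324, 58) [615.7 294.7  94.5]
br (320, 117) [611.6 221.7  94. ]
bl (253, 113) [527.8 226.5  61.8]
stL (224, 133) [486.5 199.8  47.8]
stR (355, 147) [679.2 176.8   1.2]
plane [ 3.64478679e-01 -2.55995654e-02 -1.24450425e+02] -4.01763498127223 0.8530132104892703 8193
shelf z hist (array([ 17,  18,  37, 632, 918, 324,  14,  16,  16,  18,  20,  21,  16,
        20,  24,  24,  21,  24,  44, 350, 338]), array([ 95, 100, 105, 110, 115, 120, 125, 130, 135, 140, 145, 150, 155,
       160, 165, 170, 175, 180, 185, 190, 195, 200]))
cap 729 [565.51752903 151.92588745 193.79846367] [550.83725164 136.50408107 188.13957475] [579.70769916 165.45997519 197.44464117]
```

{"fn": "play_rows", "kwargs": {
  "delta_pos": [
    [0.001, 0, 0.046],
    [0.001, 0, 0.046],
    [0, 0.05, 0],
    [0, 0.05, 0],
    [0, 0.05, 0],
    [0, 0.04, 0],
    [0, 0, 0],
    [0, 0, 0]
  ],
  "spin": [0, 0, 0, 0, 0, 0, 0, 0],
  "hand": [-1, -1, -1, -1, -1, -1, -1, -1]
}}

```text
t: 3.88
position: [563.2, 241.4, 143.5]
tool_rot: [-1.57, -0.001, -0.003]
ft_force: [1.2, 0.0, 0.6]
opening: 0.002
```

```bash
python3 - <<'E'
from h import *
s=wsnap('w2'); print(s['pos'], arm.observe()['ft_force'])
print('tcp px',wproj(s,s['pos']),'proj button',wproj(s,[565.3,241.8,97.9]),'tip lever',wproj(s,[573.3,277,110]))
cv2.imwrite('pics/w2b.png',cv2.cvtColor(cv2.resize(s['color'],(800,600),interpolation=cv2.INTER_CUBIC),cv2.COLOR_RGB2BGR))
t=save('scene','scene2'); cv2.imwrite('pics/c5.png',cv2.cvtColor(cv2.resize(t['color'][80:240,260:440],None,fx=3.6,fy=3.6,interpolation=cv2.INTER_CUBIC),cv2.COLOR_RGB2BGR))
E
```

```text
[563.23546098 241.40554083 143.46082528] [ 0.57111379  0.32760207 -0.036286  ]
tcp px [277.2829086  253.58464555] proj button [280.14183921 225.41706714] tip lever [293.44959083 177.95115213]
```

View pics/w2b.png

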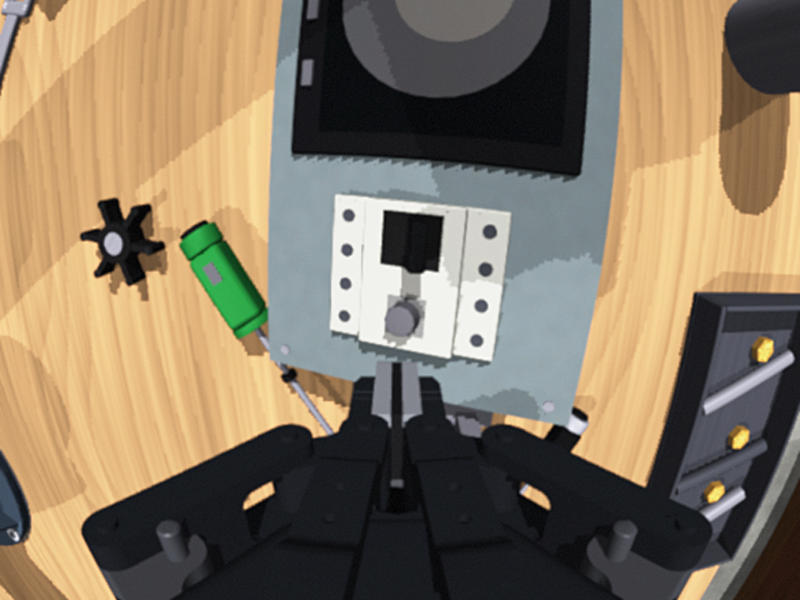

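View pics/c5.png

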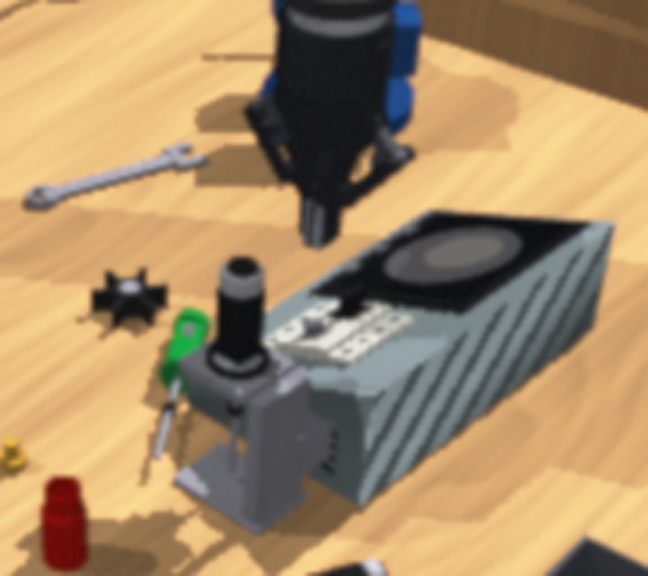

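```bash
python3 - <<'E'
from h import *
w=wload('w2'); C=wcloud(w)
def at(x,y,r=2):
    u,v=round(x/1.4286),round(y/1.4286); return np.median(C[v-r:v+r+1,u-r:u+r+1].reshape(-1,3),0).round(1)
for k,p in dict(button=(403,316),lever=(425,225),lever2=(420,262),face=(440,340),capbtn=(400,312)).items(): print(k,at(*p,1))
print(wplane(w,282,222,98))
print([arm.observe()['position'].round(1)])
# breaker corners
for p in ((335,195),(511,212),(492,361),(331,333)): print(at(*p,1))
E
```

```text
button [566.5 245.3  98.8]
lever [575.4 290.  109.9]
lever2 [573.7 273.8 110.4]
face [584.8 231.7  95.8]
capbtn [565.2 247.4  98.2]
[566.5536552  244.29113212  98.        ]
[array([563.7, 241.9, 143.8])]
[531.  300.1  61.3]
[617.5 294.6  92.7]
[612.1 218.5  93.2]
[526.8 222.6  62.2]
```

{"fn": "play_rows", "kwargs": {
  "delta_pos": [
    [0, 0.02, 0.0025],
    [0, 0.019, 0],
    [0, 0, 0],
    [0, 0, 0],
    [0, 0, 0]
  ],
  "spin": [0, 0, 0, 0, 0],
  "hand": [-1, -1, -1, -1, -1]
}}

```text
t: 4.6
position: [563.1, 244.6, 103.6]
tool_rot: [-1.57, -0.001, -0.001]
ft_force: [-0.1, -0.8, -0.3]
opening: -0.005
```

{"fn": "play_rows", "kwargs": {
  "delta_pos": [
    [0, 0.001, 0],
    [0, 0.001, 0],
    [0, 0, 0],
    [0, 0, 0]
  ],
  "spin": [0, 0, 0, 0],
  "hand": [-1, -1, -1, -1]
}}

```text
t: 5.1
position: [562.4, 244.3, 100.3]
tool_rot: [-1.571, 0.0, 0.0]
ft_force: [0.1, 0.4, 0.2]
opening: 0.001
```

{"fn": "play_rows", "kwargs": {
  "delta_pos": [
    [0, 0.001, 0],
    [0, 0.001, 0],
    [0, 0, 0],
    [0, 0, 0]
  ],
  "spin": [0, 0, 0, 0],
  "hand": [-1, -1, -1, -1]
}}

```text
t: 5.6
position: [562.4, 244.3, 98.3]
tool_rot: [-1.571, 0.0, 0.0]
ft_force: [0.7, -0.3, -0.3]
opening: -0.001
```

```bash
python3 - <<'E'
from h import *
s=wsnap('w3'); print(s['pos'], arm.observe()['ft_force'])
cv2.imwrite('pics/w3b.png',cv2.cvtColor(cv2.resize(s['color'][100:280,190:370],None,fx=3.3,fy=3.3,interpolation=cv2.INTER_CUBIC),cv2.COLOR_RGB2BGR))
E
```

```text
[562.40633148 244.29895255  98.29109154] [0.10427342 0.170289   0.95982693]
```

View pics/w3b.png

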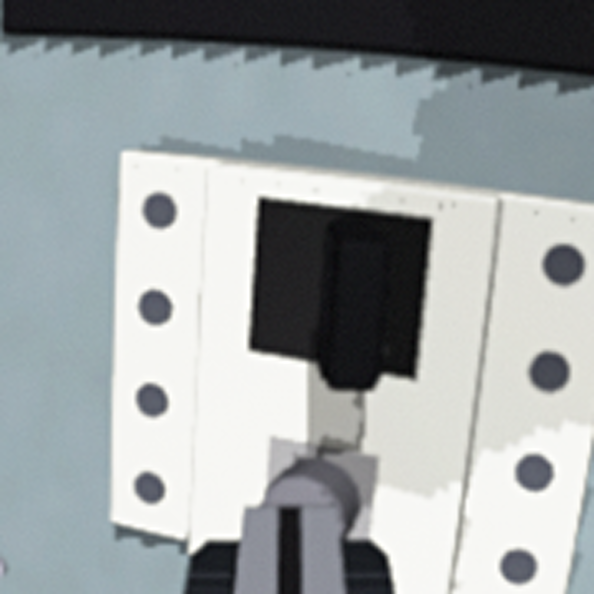

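{"fn": "play_rows", "kwargs": {
  "delta_pos": [
    [0, 0.001, 0],
    [0, 0.001, 0],
    [0, 0, 0],
    [0, 0, 0]
  ],
  "spin": [0, 0, 0, 0],
  "hand": [-1, -1, -1, -1]
}}

```text
t: 6.15
position: [562.4, 244.3, 96.3]
tool_rot: [-1.571, 0.0, 0.0]
ft_force: [-0.1, -0.4, 0.0]
opening: -0.001
```

{"fn": "play_rows", "kwargs": {
  "delta_pos": [
    [0, 0.001, 0],
    [0, 0, 0],
    [0, 0, 0]
  ],
  "spin": [0, 0, 0],
  "hand": [-1, -1, -1]
}}

```text
t: 6.52
position: [562.4, 244.3, 95.3]
tool_rot: [-1.571, 0.0, 0.0]
ft_force: [0.0, -0.2, -0.6]
opening: -0.0
```

```bash
python3 - <<'E'
from h import *
s=wsnap('w4'); print(s['pos'], arm.observe()['ft_force'])
cv2.imwrite('pics/w4b.png',cv2.cvtColor(cv2.resize(s['color'][100:280,190:370],None,fx=3.3,fy=3.3,interpolation=cv2.INTER_CUBIC),cv2.COLOR_RGB2BGR))
E
```

```text
[562.40891066 244.30194286  95.30842595] [ 0.45784939  0.46421931 -0.47439565]
```

View pics/w4b.png

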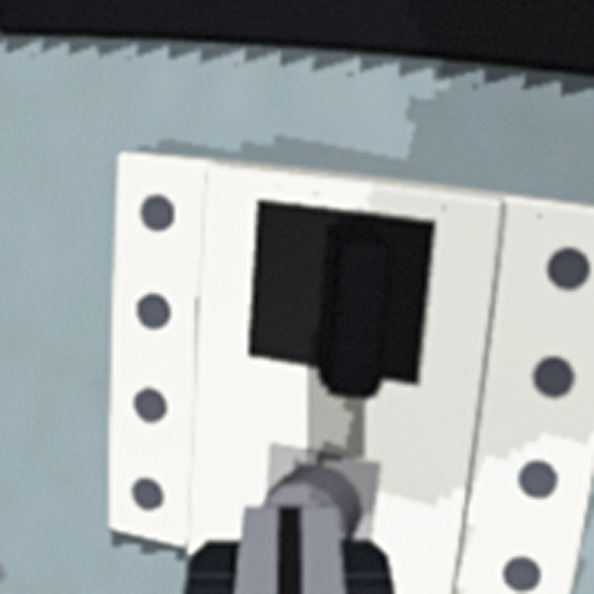

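{"fn": "play_rows", "kwargs": {
  "delta_pos": [
    [0, 0.001, 0],
    [0, 0, 0],
    [0, 0, 0]
  ],
  "spin": [0, 0, 0],
  "hand": [-1, -1, -1]
}}

```text
t: 6.95
position: [562.4, 244.3, 94.3]
tool_rot: [-1.571, 0.0, 0.0]
ft_force: [0.2, -0.3, -0.0]
opening: 0.003
```

{"fn": "play_rows", "kwargs": {
  "delta_pos": [
    [0, 0.001, 0],
    [0, 0, 0],
    [0, 0, 0]
  ],
  "spin": [0, 0, 0],
  "hand": [-1, -1, -1]
}}

```text
t: 7.32
position: [562.4, 244.3, 93.3]
tool_rot: [-1.571, 0.0, 0.0]
ft_force: [0.0, 0.4, -0.4]
opening: -0.001
```

```bash
python3 - <<'E'
from h import *
s=wsnap('w5'); print(s['pos'], arm.observe()['ft_force'])
C=wcloud(s)
for x,y in ((350,490),(310,480),(300,495),(200,500),(220,540),(400,530)):
    u,v=round(x/3.3+190),round(y/3.3+100); print((x,y),C[v,u].round(1))
cv2.imwrite('pics/w5b.png',cv2.cvtColor(cv2.resize(s['color'][180:300,230:350],None,fx=5,fy=5,interpolation=cv2.INTER_CUBIC),cv2.COLOR_RGB2BGR))
t=save('scene','scene5'); cv2.imwrite('pics/c6.png',cv2.cvtColor(cv2.resize(t['color'][130:200,310:410],None,fx=7,fy=7,interpolation=cv2.INTER_CUBIC),cv2.COLOR_RGB2BGR))
E
```

```text
[562.43024786 244.31242894  93.33483221] [-1.52667807 -0.21706491  0.52287466]
(350, 490) [572.8 246.8  91.3]
(310, 480) [566.1 249.8  94.1]
(300, 495) [564.4 249.   99.1]
(200, 500) [546.9 239.8  81.3]
(220, 540) [553.1 252.  122. ]
(400, 530) [581.2 239.8  93.6]
```

View pics/w5b.png

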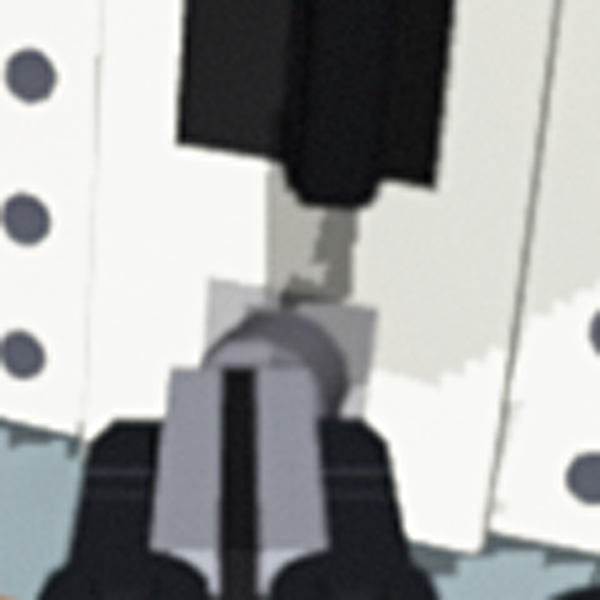

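View pics/c6.png

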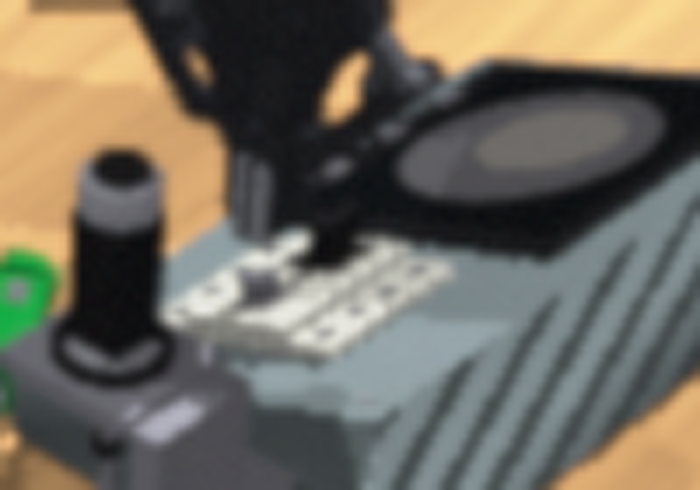

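```bash
cat >> h.py <<'E'
def proj(s,P):
    q=(np.asarray(P,float)-np.array(s['eye']))@rot(s['orientation']); return np.stack([s['cx']+s['fx']*q[...,0]/-q[...,2],s['cy']-s['fy']*q[...,1]/-q[...,2]],-1)
E
python3 - <<'E'
from h import *
t=dict(np.load('pics/scene5.npz')); w=wload('w5'); C=wcloud(w)
print('scene proj tcp',proj(t,w['pos']),'obs ~ (347,163.6)')
print('button guesses',proj(t,[566,244,98]),proj(t,[566,238,98]),'obs',262/7+310,282/7+130)
for v in range(250,275,3): print(v,C[v,272].round(1),C[v,284].round(1))
S=cloud(t)
for v in range(158,176,2): print(v,S[v,345:350].round(0).tolist())
E
```

```text
scene proj tcp [346.01632811 168.98457494] obs ~ (347,163.6)
button guesses [347.18956495 168.1087998 ] [345.83913531 169.14253302] obs 347.42857142857144 170.28571428571428
250 [559.6 247.2  95. ] [566.  248.7  98.5]
253 [559.6 246.2  96.7] [566.  247.   98.6]
256 [560.  256.2 122.1] [565.5 256.4 122.5]
259 [560. 256. 125.] [565.4 256.2 125.4]
262 [560.1 256.  128.1] [565.3 256.4 128.9]
265 [560.1 256.  131. ] [565.3 255.9 130.8]
268 [560.2 255.9 133.7] [565.3 255.4 132.7]
271 [560.2 256.4 137.3] [565.2 255.8 136.3]
274 [560.3 256.4 139.9] [565.1 255.7 138.7]
158 [[563.0, 234.0, 134.0], [568.0, 232.0, 137.0], [567.0, 238.0, 133.0], [572.0, 234.0, 138.0], [570.0, 242.0, 133.0]]
160 [[563.0, 235.0, 127.0], [1107.0, -600.0, 817.0], [570.0, 233.0, 132.0], [570.0, 238.0, 129.0], [573.0, 238.0, 130.0]]
162 [[564.0, 235.0, 122.0], [569.0, 232.0, 125.0], [569.0, 236.0, 123.0], [571.0, 238.0, 123.0], [575.0, 236.0, 125.0]]
164 [[565.0, 234.0, 116.0], [568.0, 234.0, 118.0], [569.0, 237.0, 116.0], [570.0, 240.0, 115.0], [570.0, 245.0, 112.0]]
166 [[524.0, 298.0, 56.0], [535.0, 285.0, 68.0], [536.0, 288.0, 67.0], [541.0, 285.0, 71.0], [551.0, 276.0, 80.0]]
168 [[543.0, 269.0, 73.0], [562.0, 244.0, 96.0], [565.0, 245.0, 97.0], [566.0, 247.0, 97.0], [568.0, 250.0, 96.0]]
170 [[565.0, 236.0, 96.0], [569.0, 235.0, 98.0], [569.0, 238.0, 97.0], [572.0, 240.0, 97.0], [571.0, 246.0, 93.0]]
172 [[567.0, 233.0, 92.0], [569.0, 235.0, 92.0], [574.0, 232.0, 96.0], [574.0, 237.0, 93.0], [578.0, 236.0, 95.0]]
174 [[568.0, 232.0, 86.0], [573.0, 230.0, 91.0], [575.0, 231.0, 91.0], [576.0, 235.0, 89.0], [580.0, 233.0, 92.0]]
```

```bash
python3 - <<'E'
from h import *
print('tcp_to_grasp',arm.tcp_to_grasp)
S0=dict(np.load('pics/scene2.npz')); T0=dict(np.load('pics/top0.npz'))
def plane(s,u,v,z):
    d=np.array([(u-s['cx'])/s['fx'],-(v-s['cy'])/s['fy'],-1])@rot(s['orientation']).T; e=np.array(s['eye']); return e+d*(z-e[2])/d[2]
print('scene btn',plane(S0,347.4,170.3,98),'top btn crop',plane(T0,372/3.6+90,200/3.6+150,98))
print('wrist w1', wplane(wload('w1'),282.3,99.7,98),'w2',wplane(wload('w2'),282,222.6,98))
t=dict(np.load('pics/scene5.npz'))
c=t['color'][140:185,330:370]; cv2.imwrite('pics/c7.png',cv2.cvtColor(cv2.resize(c,None,fx=14,fy=14,interpolation=cv2.INTER_NEAREST),cv2.COLOR_RGB2BGR))
print(arm.observe())
E
```

```text
tcp_to_grasp 18.700000000000003
scene btn [572.06653058 236.44739562  98.        ] top btn crop [565.5513538 236.0424491  98.       ]
wrist w1 [565.696455   242.18408781  98.        ] w2 [566.55541488 243.86081082  98.        ]
{'t': 7.425, 'joints': array([ 4.09746507e-01,  4.45627881e-01, -1.20188239e-02,  1.11306154e+00,
        1.16951186e-04,  1.98054981e+00]), 'joint_velocities': array([-8.09941687e-05,  2.14584704e-03, -1.97154777e-03,  1.40676731e-04,
        6.25842245e-04, -7.53999404e-04]), 'tau': array([ 1.00642275e-03, -6.76074457e+01,  3.25681472e+01,  2.43861366e-03,
        6.28146045e-04, -2.30912804e-06]), 'position': array([562.45672537, 244.33341907,  93.37061357]), 'tool_rot': array([-1.57065397e+00, -2.13815369e-05, -3.23352256e-05]), 'ft_force': array([-0.9597829 , -0.57947769, -0.63412845]), 'torque': array([-0.00179462,  0.04256845, -0.05132606]), 'opening': 7.581547909468271e-05}
```

View pics/c7.png

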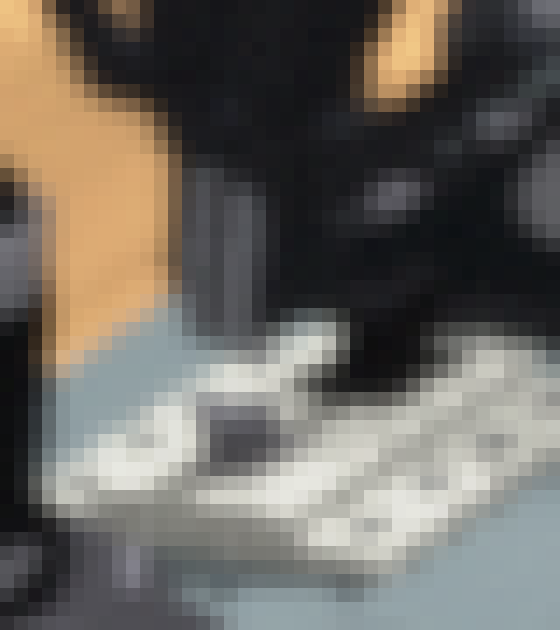

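```bash
python3 - <<'E'
from h import *
T=dict(np.load('pics/top0.npz')); S=dict(np.load('pics/scene1.npz')); w=wload('w1')
def yellow(c):
    h=cv2.cvtColor(c,cv2.COLOR_RGB2HSV); return cv2.inRange(h,(15,120,90),(32,255,255))
def red(c):
    h=cv2.cvtColor(c,cv2.COLOR_RGB2HSV); return cv2.inRange(h,(170,130,60),(180,255,255))|cv2.inRange(h,(0,170,60),(5,255,255))
for nm,s,C in (('top',T,cloud(T)),('scene',S,cloud(S)),('w1',w,wcloud(w))):
    for cn,f in (('y',yellow),('r',red)):
        n,l,st,ce=cv2.connectedComponentsWithStats(f(s['color']))
        for i in range(1,n):
            if st[i,4]>15:
                P=C[(l==i)]; P=P[P[:,2]<150]; 
                if len(P): 
                    q=P[P[:,2]>np.percentile(P[:,2],70)]; print(nm,cn,st[i,4],ce[i].round(0),np.median(P,0).round(0),'top',q.mean(0).round(0))
E
```

```text
top y 24 [557.  72.] [ 950. -825.   -0.] top [ 947. -819.    2.]
top y 24 [351.  73.] [ 962. -212.    0.] top [ 960. -215.    2.]
top y 104 [381.  74.] [ 959. -306.   -0.] top [ 954. -298.    2.]
top y 30 [547.  76.] [ 940. -796.   -0.] top [ 936. -792.    1.]
top y 48 [519.  77.] [ 940. -712.   -1.] top [ 942. -711.    2.]
top y 16 [533.  75.] [ 943. -753.   -1.] top [ 939. -752.    2.]
top y 34 [122.  81.] [957. 474.  -1.] top [957. 472.   2.]
top y 24 [167.  79.] [957. 338.  -0.] top [958. 336.   2.]
top y 25 [557.  83.] [ 918. -822.   -1.] top [ 917. -820.    1.]
top y 25 [98. 84.] [949. 546.  -0.] top [946. 544.   2.]
top y 23 [315.  87.] [ 920. -104.   -0.] top [ 918. -108.    3.]
top y 17 [326.  92.] [ 906. -139.   -0.] top [ 908. -139.    2.]
top y 16 [344.  90.] [ 913. -193.   -0.] top [ 917. -195.    1.]
top y 18 [137.  92.] [920. 429.  -0.] top [915. 428.   2.]
top y 28 [516.  92.] [ 895. -699.   -1.] top [ 891. -699.    1.]
top y 27 [506.  93.] [ 888. -670.   -1.] top [ 891. -670.    2.]
top y 835 [536. 110.] [ 844. -760.   -1.] top [ 835. -755.    2.]
top y 25 [337.  97.
[... 24696 characters left out ...]

w1 y 21 [  5. 327.] [-164. -249.    1.] top [-117. -217.   31.]
w1 y 33 [122. 329.] [ 236. -180.    1.] top [ 240. -180.    2.]
w1 y 21 [ 81. 333.] [ 120. -211.    1.] top [ 123. -209.    2.]
w1 y 62 [460. 338.] [ 964. -221.    1.] top [ 961. -221.    2.]
w1 y 22 [370. 341.] [ 743. -193.    1.] top [ 749. -198.    2.]
w1 y 45 [373. 349.] [ 747. -217.    1.] top [ 748. -213.    2.]
w1 y 21 [175. 353.] [ 347. -232.    1.] top [ 352. -229.    1.]
w1 y 17 [ 35. 399.] [-199. -540.    1.] top [-198. -544.    1.]
w1 y 159 [ 46. 416.] [-198. -624.    0.] top [-196. -624.    1.]
w1 y 37 [ 71. 418.] [ -70. -587.    1.] top [ -61. -581.    2.]
w1 r 442 [254. 250.] [524.  28.  46.] top [523.  23.  63.]
```

{"fn": "play_rows", "kwargs": {
  "delta_pos": [
    [0.002, 0.001, -0.002],
    [0, 0.001, 0],
    [0, 0.001, 0],
    [0, 0.001, 0],
    [0, 0, 0]
  ],
  "spin": [0, 0, 0, 0, 0],
  "hand": [-1, -1, -1, -1, -1]
}}

```text
t: 8.05
position: [564.3, 242.3, 89.2]
tool_rot: [-1.571, 0.0, 0.0]
ft_force: [-0.2, 1.1, 0.0]
opening: 0.003
```

{"fn": "play_rows", "kwargs": {
  "delta_pos": [
    [0, 0.001, 0],
    [0, 0.001, 0],
    [0, 0.001, 0],
    [0, 0, 0]
  ],
  "spin": [0, 0, 0, 0],
  "hand": [-1, -1, -1, -1]
}}

```text
t: 8.55
position: [564.4, 242.3, 86.2]
tool_rot: [-1.571, 0.0, 0.0]
ft_force: [0.5, 0.6, 0.5]
opening: 0.003
```

```bash
python3 - <<'E'
from h import *
s=wsnap('w6'); print(s['pos'], arm.observe()['ft_force'])
cv2.imwrite('pics/w6b.png',cv2.cvtColor(cv2.resize(s['color'][180:300,230:350],None,fx=4,fy=4,interpolation=cv2.INTER_CUBIC),cv2.COLOR_RGB2BGR))
t=save('scene','scene6'); cv2.imwrite('pics/c8.png',cv2.cvtColor(cv2.resize(t['color'][140:185,330:370],None,fx=12,fy=12,interpolation=cv2.INTER_CUBIC),cv2.COLOR_RGB2BGR))
E
```

```text
[564.37442813 242.28872938  86.21603427] [ 0.650866   -0.02911359 -0.56499506]
```

View pics/w6b.png

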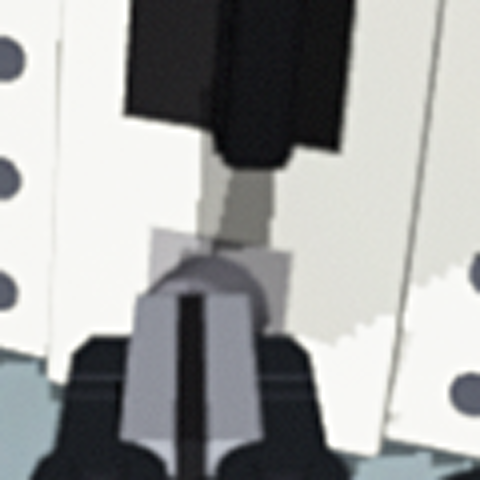

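View pics/c8.png

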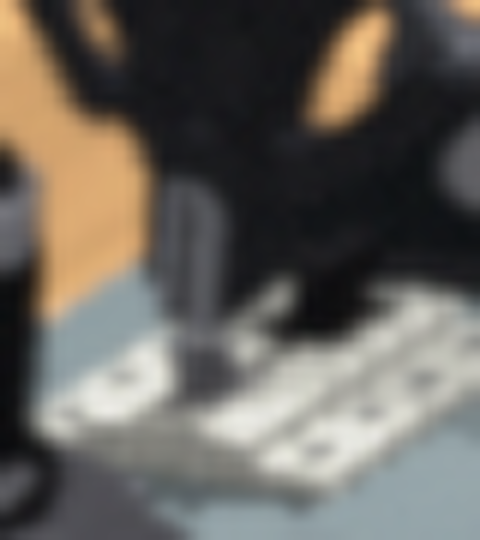

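{"fn": "play_rows", "kwargs": {
  "delta_pos": [
    [0, 0.001, 0],
    [0, 0.001, 0],
    [0, 0, 0]
  ],
  "spin": [0, 0, 0],
  "hand": [-1, -1, -1]
}}

```text
t: 9.02
position: [564.4, 242.3, 84.2]
tool_rot: [-1.571, 0.0, 0.0]
ft_force: [0.0, -0.5, 0.4]
opening: 0.0
```

{"fn": "play_rows", "kwargs": {
  "delta_pos": [
    [0, 0.001, 0],
    [0, 0.001, 0],
    [0, 0, 0]
  ],
  "spin": [0, 0, 0],
  "hand": [-1, -1, -1]
}}

```text
t: 9.4
position: [564.4, 242.3, 82.2]
tool_rot: [-1.571, 0.0, 0.0]
ft_force: [0.1, 0.2, -0.3]
opening: -0.0
```

{"fn": "play_rows", "kwargs": {
  "delta_pos": [
    [0, 0.001, 0],
    [0, 0.001, 0],
    [0, 0, 0]
  ],
  "spin": [0, 0, 0],
  "hand": [-1, -1, -1]
}}

```text
t: 9.78
position: [564.5, 242.3, 80.3]
tool_rot: [-1.571, 0.0, -0.0]
ft_force: [0.7, -1.0, -0.2]
opening: 0.001
```

{"fn": "play_rows", "kwargs": {
  "delta_pos": [
    [0, 0.001, 0],
    [0, 0, 0]
  ],
  "spin": [0, 0],
  "hand": [-1, -1]
}}

```text
t: 10.02
position: [564.7, 242.3, 79.5]
tool_rot: [-1.571, -0.0, -0.0]
ft_force: [0.4, -0.7, 2.0]
opening: 0.001
```

```bash
python3 - <<'E'
from h import *
s=wsnap('w7'); print(s['pos'], arm.observe()['ft_force'])
cv2.imwrite('pics/w7b.png',cv2.cvtColor(cv2.resize(s['color'][180:300,230:350],None,fx=4,fy=4,interpolation=cv2.INTER_CUBIC),cv2.COLOR_RGB2BGR))
t=save('scene','scene7'); cv2.imwrite('pics/c9.png',cv2.cvtColor(cv2.resize(t['color'][140:185,330:370],None,fx=12,fy=12,interpolation=cv2.INTER_CUBIC),cv2.COLOR_RGB2BGR))
E
```

```text
[564.65731545 242.32224708  79.49647159] [ 0.44141474 -0.36091301  1.40442999]
```

View pics/w7b.png

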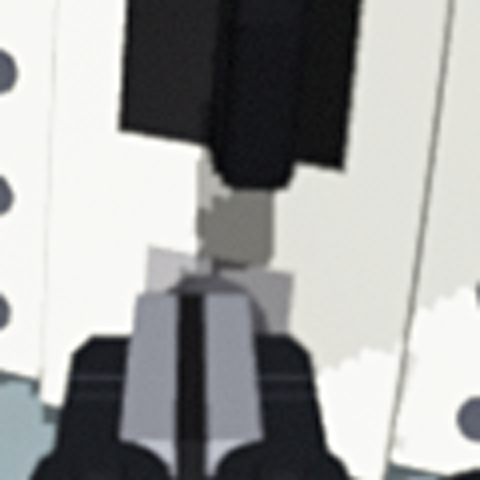

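View pics/c9.png

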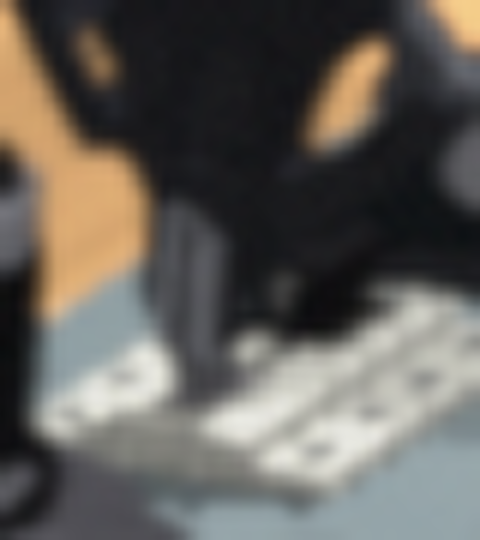

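{"fn": "play_rows", "kwargs": {
  "delta_pos": [
    [0, 0.001, 0],
    [0, 0, 0]
  ],
  "spin": [0, 0],
  "hand": [-1, -1]
}}

```text
t: 10.38
position: [564.9, 242.4, 78.8]
tool_rot: [-1.571, -0.001, -0.001]
ft_force: [0.7, -0.3, 5.2]
opening: 0.002
```

{"fn": "play_rows", "kwargs": {
  "delta_pos": [
    [0, 0.001, 0],
    [0, 0, 0]
  ],
  "spin": [0, 0],
  "hand": [-1, -1]
}}

```text
t: 10.62
position: [564.8, 242.4, 77.6]
tool_rot: [-1.57, -0.001, -0.001]
ft_force: [1.1, -0.5, 3.1]
opening: 0.001
```

{"fn": "play_rows", "kwargs": {
  "delta_pos": [
    [0, 0.001, 0],
    [0, 0, 0]
  ],
  "spin": [0, 0],
  "hand": [-1, -1]
}}

```text
t: 10.88
position: [564.3, 242.3, 76.1]
tool_rot: [-1.571, 0.0, 0.0]
ft_force: [0.8, 0.2, 2.2]
opening: -0.002
```

```bash
python3 - <<'E'
from h import *
s=wsnap('w8'); print(s['pos'], arm.observe()['ft_force'])
cv2.imwrite('pics/w8b.png',cv2.cvtColor(cv2.resize(s['color'][140:300,210:370],None,fx=3.5,fy=3.5,interpolation=cv2.INTER_CUBIC),cv2.COLOR_RGB2BGR))
E
```

```text
[564.28861227 242.34466748  76.11639235] [ 1.24552083 -0.13659128  2.15783447]
```

View pics/w8b.png

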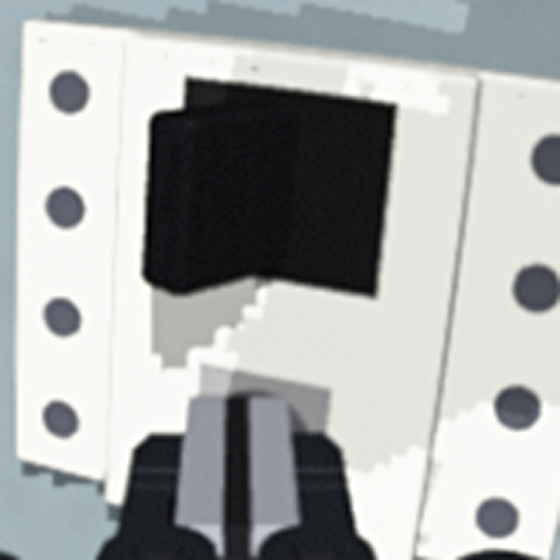

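The lever dropped: the paddle's tip now leans left at (165,200). I'll retract and position the fingers downhill of it.

{"fn": "play_rows", "kwargs": {
  "delta_pos": [
    [0, -0.02, 0],
    [0, -0.025, 0],
    [-0.029, 0, 0.039],
    [0, 0, 0],
    [0, 0.02, 0],
    [0, 0.024, 0],
    [0, 0, 0],
    [0, 0, 0]
  ],
  "spin": [0, 0, 0, 0, 0, 0, 0, 0],
  "hand": [-1, -1, -1, -1, -1, -1, -1, -1]
}}

```text
t: 11.92
position: [535.7, 281.1, 77.8]
tool_rot: [-1.571, 0.0, -0.0]
ft_force: [-0.1, 0.8, 0.2]
opening: 0.002
```

```bash
python3 - <<'E'
from h import *
s=wsnap('w9'); print(s['pos'], arm.observe()['ft_force'])
cv2.imwrite('pics/w9b.png',cv2.cvtColor(cv2.resize(s['color'][160:320,210:370],None,fx=3.5,fy=3.5,interpolation=cv2.INTER_CUBIC),cv2.COLOR_RGB2BGR))
t=save('scene','scene9'); cv2.imwrite('pics/c10.png',cv2.cvtColor(cv2.resize(t['color'][120:190,310:400],None,fx=6.5,fy=6.5,interpolation=cv2.INTER_CUBIC),cv2.COLOR_RGB2BGR))
E
```

```text
[535.72999289 281.1399966   77.7885785 ] [ 0.86085418 -0.23406662  0.8546656 ]
```

View pics/w9b.png

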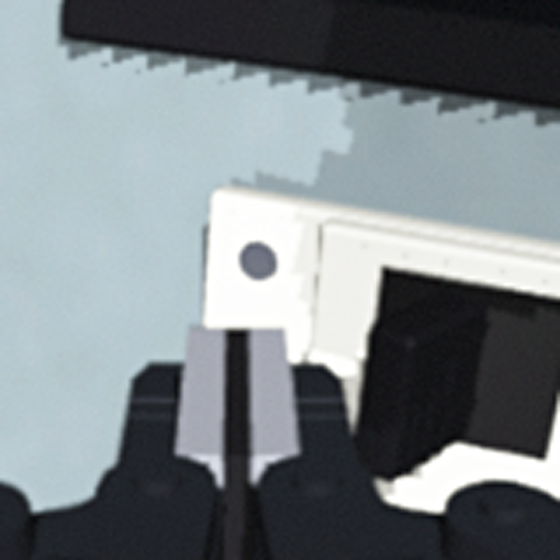

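View pics/c10.png

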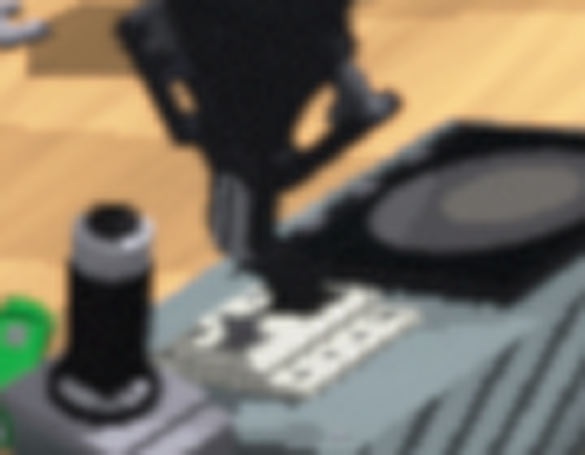

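{"fn": "play_rows", "kwargs": {
  "delta_pos": [
    [0.003, 0, 0],
    [0.003, 0, 0],
    [0.003, 0, 0],
    [0.003, 0, 0],
    [0, 0, 0]
  ],
  "spin": [0, 0, 0, 0, 0],
  "hand": [-1, -1, -1, -1, -1]
}}

```text
t: 12.65
position: [546.2, 281.3, 78.0]
tool_rot: [-1.57, 0.001, 0.002]
ft_force: [-7.9, -0.1, 10.6]
opening: 0.0
```

```bash
python3 - <<'E'
from h import *
s=wsnap('w10'); print(s['pos'], arm.observe()['ft_force'])
cv2.imwrite('pics/w10b.png',cv2.cvtColor(cv2.resize(s['color'][160:320,210:370],None,fx=3.5,fy=3.5,interpolation=cv2.INTER_CUBIC),cv2.COLOR_RGB2BGR))
E
```

```text
[546.20353656 281.29479883  78.01866534] [-7.20164684 -0.71664155  9.9572916 ]
```

View pics/w10b.png

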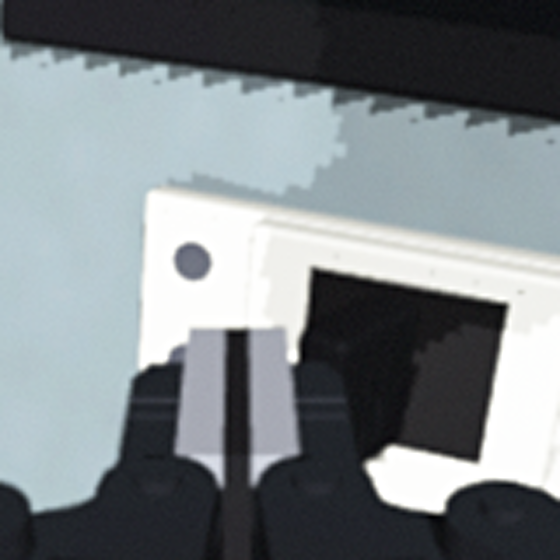

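```bash
python3 - <<'E'
from h import *
t=save('scene','scene10'); cv2.imwrite('pics/c11.png',cv2.cvtColor(cv2.resize(t['color'][140:185,330:385],None,fx=13,fy=13,interpolation=cv2.INTER_CUBIC),cv2.COLOR_RGB2BGR))
s=wload('w10'); C=wcloud(s)
for x,y in ((205,350),(205,400),(140,380),(330,380),(345,420),(330,450),(370,380),(390,420),(430,380)):
    u,v=round(x/3.5+210),round(y/3.5+160); print((x,y),C[v,u].round(1))
E
```

```text
(205, 350) [542.6 292.9 110.5]
(205, 400) [542.9 293.1 124.1]
(140, 380) [534.  288.7 111.3]
(330, 380) [558.2 288.7 111.2]
(345, 420) [559.5 289.  122.1]
(330, 450) [556.9 289.1 129.5]
(370, 380) [565.  283.4 101. ]
(390, 420) [568.5 274.5  96.1]
(430, 380) [575.3 278.3  91.3]
```

View pics/c11.png

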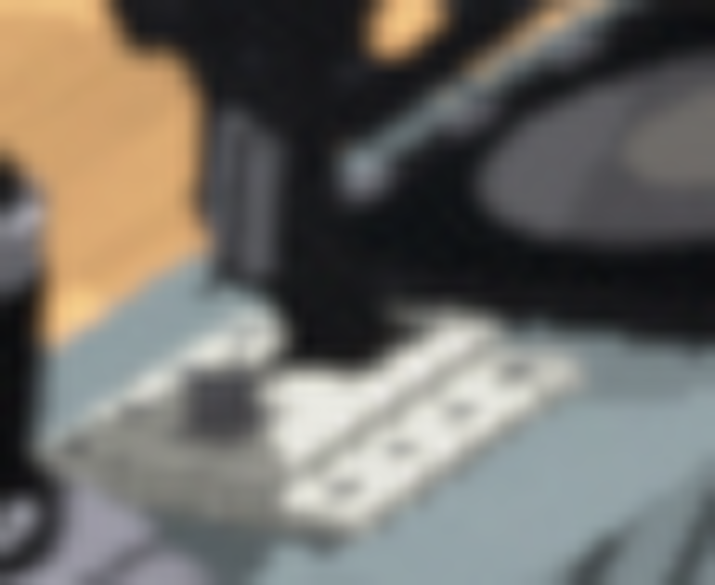

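{"fn": "play_rows", "kwargs": {
  "delta_pos": [
    [-0.011, 0, 0],
    [0, -0.03, 0],
    [0, -0.03, 0],
    [0, 0, 0],
    [0, 0, 0],
    [0, 0, 0],
    [0, 0, 0],
    [0, 0, 0],
    [0, 0, 0],
    [0, 0, 0],
    [0, 0, 0],
    [0, 0, 0]
  ],
  "spin": [0, 0, 0, -0.175, -0.175, -0.175, -0.175, -0.175, -0.175, -0.175, -0.175, -0.171],
  "hand": [-1, -1, -1, -1, -1, -1, -1, -1, -1, -1, -1, -1]
}}

```text
t: 14.25
position: [536.2, 281.3, 137.2]
tool_rot: [-1.206, -1.213, 1.214]
ft_force: [-0.2, -0.4, -0.8]
opening: 0.0
```

{"fn": "play_rows", "kwargs": {
  "delta_pos": [
    [0, 0, 0],
    [0, 0.03, 0],
    [0, 0.025, 0],
    [0, 0, 0],
    [0, 0, 0]
  ],
  "spin": [0, 0, 0, 0, 0],
  "hand": [-1, -1, -1, -1, -1]
}}

```text
t: 14.88
position: [536.9, 281.5, 83.2]
tool_rot: [-1.21, -1.209, 1.207]
ft_force: [-1.0, -0.1, 0.9]
opening: 0.002
```

```bash
python3 - <<'E'
from h import *
s=wsnap('w11'); print(s['pos'], arm.observe()['ft_force'])
cv2.imwrite('pics/w11b.png',cv2.cvtColor(cv2.resize(s['color'],(800,600),interpolation=cv2.INTER_CUBIC),cv2.COLOR_RGB2BGR))
print(wproj(s,[[557,281,103.3],[554,281,100.6]]))
E
```

```text
[536.85115959 281.54812267  83.22743141] [-0.35214017  0.01988471  0.51704018]
[[275.05352171 303.55851018]
 [275.06185851 296.01169628]]
```

View pics/w11b.png

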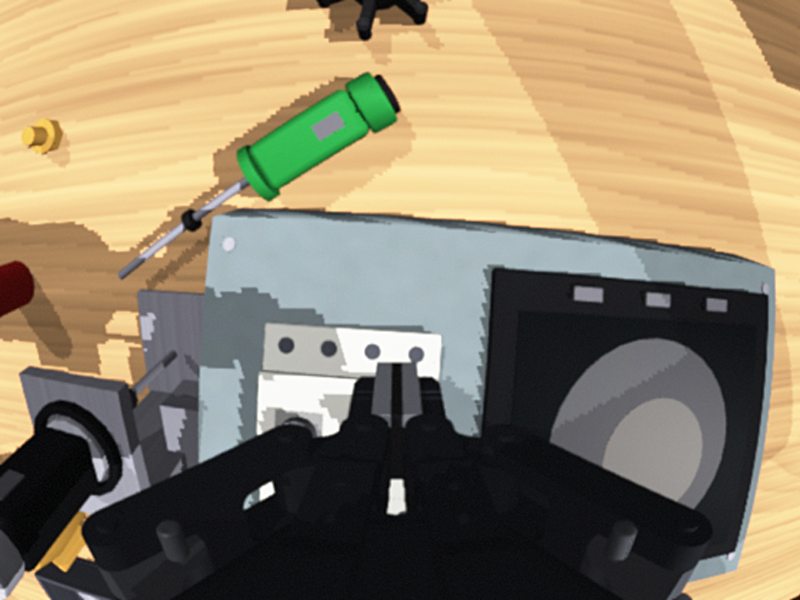

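{"fn": "play_rows", "kwargs": {
  "delta_pos": [
    [0, 0.008, 0],
    [0, 0, 0],
    [0, 0, -0.003],
    [0, 0, -0.003],
    [0, 0, 0]
  ],
  "spin": [0, 0, 0, 0, 0],
  "hand": [-1, -1, -1, -1, -1]
}}

```text
t: 15.55
position: [541.7, 281.3, 74.5]
tool_rot: [-1.208, -1.208, 1.21]
ft_force: [-5.2, 0.5, 3.1]
opening: 0.002
```

{"fn": "play_rows", "kwargs": {
  "delta_pos": [
    [0, 0, -0.003],
    [0, 0, -0.002],
    [0, 0, 0]
  ],
  "spin": [0, 0, 0],
  "hand": [-1, -1, -1]
}}

```text
t: 15.92
position: [547.8, 281.4, 74.5]
tool_rot: [-1.209, -1.21, 1.209]
ft_force: [-0.8, -0.1, -0.0]
opening: -0.004
```

```bash
python3 - <<'E'
from h import *
print(arm.observe()['ft_force'])
t=save('scene','scene12'); cv2.imwrite('pics/c12.png',cv2.cvtColor(cv2.resize(t['color'][130:190,325:395],None,fx=10,fy=10,interpolation=cv2.INTER_CUBIC),cv2.COLOR_RGB2BGR))
E
```

```text
[-0.8432975  -0.05565189 -0.02527241]
```

View pics/c12.png

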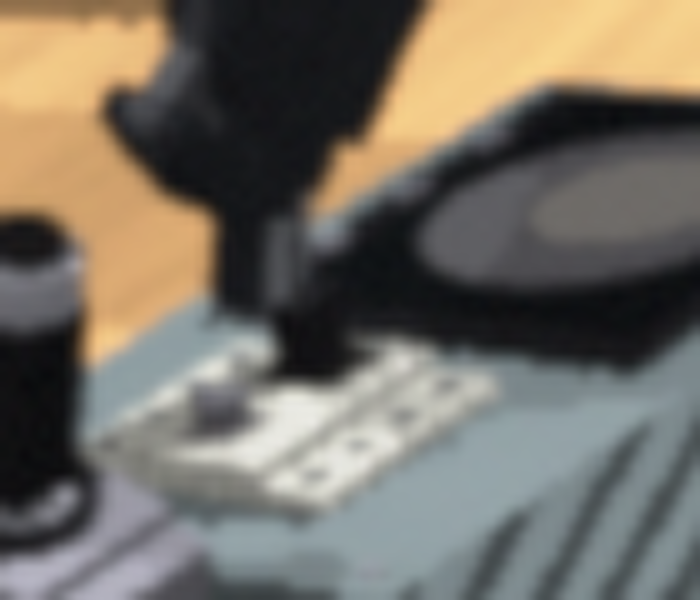

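{"fn": "play_rows", "kwargs": {
  "delta_pos": [
    [0, 0, -0.003],
    [0, 0, -0.003],
    [0, 0, 0]
  ],
  "spin": [0, 0, 0],
  "hand": [-1, -1, -1]
}}

```text
t: 16.35
position: [553.8, 281.3, 74.2]
tool_rot: [-1.209, -1.209, 1.209]
ft_force: [-0.3, 0.8, 0.1]
opening: 0.001
```

{"fn": "play_rows", "kwargs": {
  "delta_pos": [
    [0, 0, -0.002],
    [0, 0, -0.002],
    [0, 0, 0]
  ],
  "spin": [0, 0, 0],
  "hand": [-1, -1, -1]
}}

```text
t: 16.73
position: [556.9, 281.3, 74.2]
tool_rot: [-1.208, -1.209, 1.21]
ft_force: [-2.5, 0.4, 1.6]
opening: -0.0
```

```bash
python3 - <<'E'
from h import *
print(arm.observe()['ft_force'])
t=save('scene','scene13'); cv2.imwrite('pics/c13.png',cv2.cvtColor(cv2.resize(t['color'][130:190,325:395],None,fx=10,fy=10,interpolation=cv2.INTER_CUBIC),cv2.COLOR_RGB2BGR))
E
```

```text
[-2.53106603  0.37241753  1.63589757]
```

View pics/c13.png

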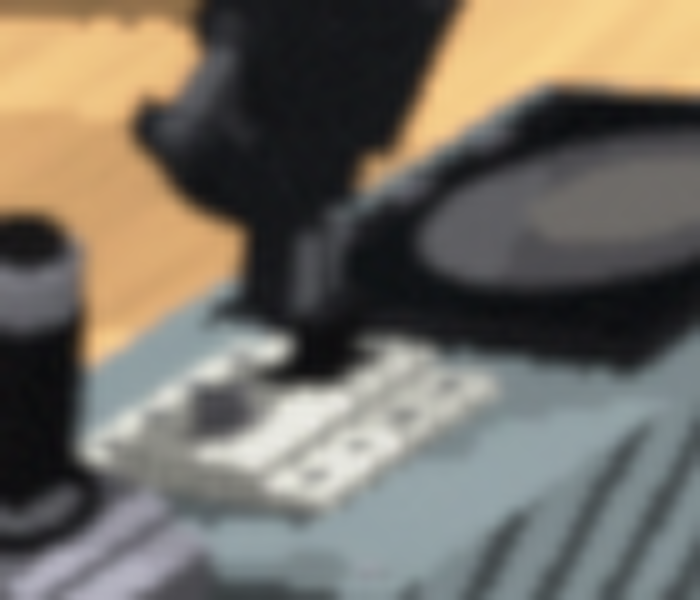

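{"fn": "play_rows", "kwargs": {
  "delta_pos": [
    [0, 0, 0.012],
    [0, -0.04, 0],
    [0, -0.05, 0],
    [0, -0.05, 0.02],
    [0, -0.05, 0.02],
    [0, -0.03, 0],
    [0, 0, 0]
  ],
  "spin": [0, 0, 0, 0, 0, 0, 0],
  "hand": [-1, -1, -1, -1, -1, -1, -1]
}}

```text
t: 17.65
position: [505.9, 281.9, 297.1]
tool_rot: [-1.211, -1.214, 1.205]
ft_force: [0.5, -0.1, -1.1]
opening: 0.001
```

```bash
python3 - <<'E'
from h import *
s=wsnap('w14'); print(s['pos'],s['rot'].round(3).tolist())
cv2.imwrite('pics/w14b.png',cv2.cvtColor(cv2.resize(s['color'],(800,600),interpolation=cv2.INTER_CUBIC),cv2.COLOR_RGB2BGR))
t=save('scene','scene14'); cv2.imwrite('pics/c14.png',cv2.cvtColor(cv2.resize(t['color'][140:185,325:395],None,fx=10,fy=10,interpolation=cv2.INTER_CUBIC),cv2.COLOR_RGB2BGR))
C=(wcloud(s)-s['pos'])@s['rot']  # tool coords
for u in (260,266,272,284,290):
    print(u,[(v,C[v,u].round(0).astype(int).tolist()) for v in (250,256,262,270,280,290,310,330,350,370)])
print([(v,C[v,278].round(0).astype(int).tolist()) for v in range(250,420,12)])
E
```

```text
[505.87882624 281.85797969 297.10854496] [[-0.001, 0.005, -1.0], [1.0, 0.003, -0.001], [0.003, -1.0, -0.005]]
260 [(250, [-21, 204, -89]), (256, [-21, 203, -96]), (262, [-21, 199, -103]), (270, [-7, -35, 8]), (280, [-7, -44, 8]), (290, [-6, -61, 12]), (310, [-5, -74, 13]), (330, [-4, -90, 17]), (350, [-4, -96, 15]), (370, [-4, -101, 12])]
266 [(250, [-13, 200, -87]), (256, [-5, -28, 11]), (262, [-4, -35, 11]), (270, [-4, -43, 11]), (280, [-4, -50, 10]), (290, [-4, -58, 11]), (310, [-3, -75, 13]), (330, [-3, -81, 10]), (350, [-3, -84, 4]), (370, [-2, -101, 11])]
272 [(250, [-6, 200, -87]), (256, [-2, -29, 11]), (262, [-2, -34, 11]), (270, [-2, -42, 11]), (280, [-1, -51, 11]), (290, [-1, -58, 11]), (310, [-1, -65, 7]), (330, [-1, -66, -2]), (350, [-9, 297, -333]), (370, [-1, -101, 11])]
284 [(250, [9, 201, -87]), (256, [4, -28, 11]), (262, [4, -36, 12]), (270, [3, -43, 11]), (280, [3, -51, 11]), (290, [3, -58, 11]), (310, [3, -69, 9]), (330, [3, -69, 0]), (350, [3, -72, -7]), (370, [2, -101, 11])]
290 [(250, [17, 211, -91]), (256, [6, -29, 11]), (262, [6, -35, 11]), (270, [6, -43, 11]), (280, [6, -50, 11]), (290, [5, -58, 11]), (310, [5, -74, 13]), (330, [4, -86, 13]), (350, [5, -86, 6]), (370, [4, -101, 11])]
[(250, [2, 199, -86]), (262, [1, -35, 11]), (274, [1, -46, 11]), (286, [1, -56, 11]), (298, [1, -58, 7]), (310, [1, -58, 2]), (322, [1, -59, -3]), (334, [1, -59, -10]), (346, [2, 298, -323]), (358, [2, 298, -354]), (370, [1, -101, 11]), (382, [1, -106, 12]), (394, [1, -109, 11]), (406, [1, -114, 12]), (418, [1, -116, 10])]
```

View pics/w14b.png

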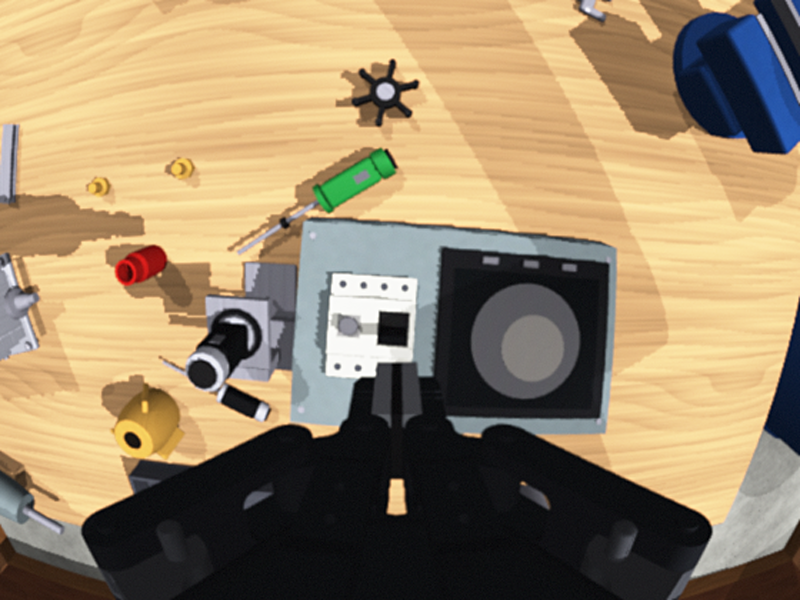

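View pics/c14.png

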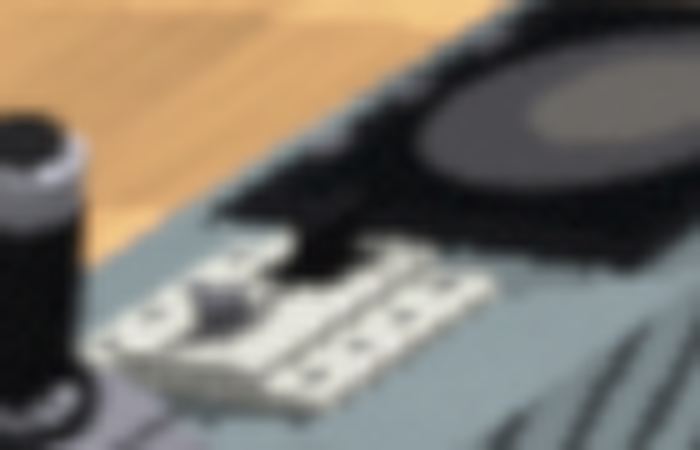

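```bash
python3 - <<'E'
from h import *
s=wload('w14'); C=wcloud(s)
m=(abs(C[...,0]-566)<30)&(abs(C[...,1]-282)<14)&(C[...,2]>101)&(C[...,2]<125)
P=C[m]; print(len(P),np.median(P,0).round(1),P[P[:,2]>107].mean(0).round(1))
cv2.imwrite('pics/w14c.png',cv2.cvtColor(cv2.resize(s['color'][180:270,215:305],None,fx=6,fy=6,interpolation=cv2.INTER_CUBIC),cv2.COLOR_RGB2BGR))
E
```

```text
183 [570.3 280.4 109.7] [571.8 279.9 109.8]
```

View pics/w14c.png

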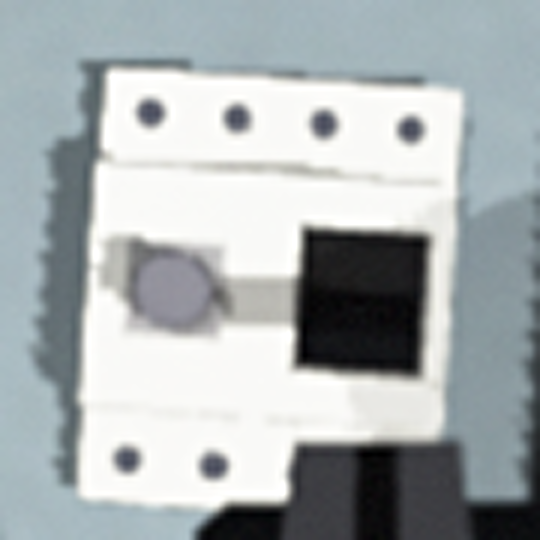

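{"fn": "play_rows", "kwargs": {
  "delta_pos": [
    [-0.03, 0, -0.015],
    [-0.05, 0, -0.022],
    [-0.05, 0, -0.022],
    [0, 0.03, 0],
    [0, 0.03, 0],
    [0, 0, 0],
    [0, 0, 0],
    [0, 0, 0]
  ],
  "spin": [0, 0, 0, 0, 0, 0, 0, 0],
  "hand": [1, 1, 1, 1, 1, 1, 1, 1]
}}

```text
t: 18.75
position: [564.9, 151.7, 235.4]
tool_rot: [-1.21, -1.211, 1.209]
ft_force: [1.0, 0.1, 0.3]
opening: 1.004
```

```bash
python3 - <<'E'
from h import *
s=wsnap('w15'); print(s['pos'],s['rot'].round(3).tolist(),arm.observe()['opening'])
cv2.imwrite('pics/w15b.png',cv2.cvtColor(cv2.resize(s['color'],(800,600),interpolation=cv2.INTER_CUBIC),cv2.COLOR_RGB2BGR))
E
```

```text
[564.91087626 151.66363275 235.39591099] [[-0.001, 0.002, -1.0], [1.0, 0.0, -0.001], [0.0, -1.0, -0.002]] 1.0007691859501844
```

View pics/w15b.png

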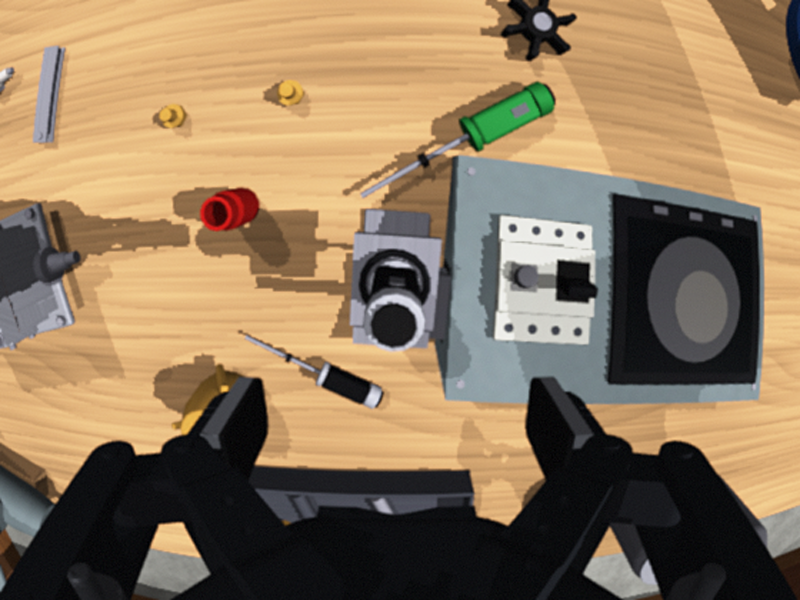

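```bash
python3 - <<'E'
from h import *
s=wload('w15'); C=wcloud(s)
m=(C[...,2]>188)&(C[...,2]<203)&(abs(C[...,0]-566)<30)&(abs(C[...,1]-152)<30)
P=C[m]; print('cap',len(P),P.mean(0).round(1),P.min(0).round(1),P.max(0).round(1))
v,u=np.nonzero(m); (cx,cy),(a,b),an=cv2.minAreaRect(np.c_[u,v].astype(np.float32)); print(cx,cy,a,b)
print('top plane', wplane(s,cx,cy,193))
cv2.imwrite('pics/w15c.png',cv2.cvtColor(cv2.resize(s['color'][140:260,225:335],None,fx=5,fy=5,interpolation=cv2.INTER_CUBIC),cv2.COLOR_RGB2BGR))
Ct=(C-s['pos'])@s['rot']
# pads in tool coords: left finger around (262,400)/1.43
for (x,y) in ((255,385),(250,430),(240,400),(262,440),(540,390),(545,430),(535,440),(400,540),(400,590),(300,560)):
    uu,vv=round(x/1.4286),round(y/1.4286); print((x,y),Ct[vv,uu].round(0))
E
```

```text
cap 1417 [563.5 151.1 193.8] [550.5 136.4 188.1] [579.8 165.8 197.6]
275.53448486328125 225.0862274169922 41.78144836425781 42.52423095703125
top plane [563.76158834 151.12990682 193.        ]
(255, 385) [-42. -42.  11.]
(250, 430) [-42. -52.   1.]
(240, 400) [   1. -163.   74.]
(262, 440) [-42. -44.  -8.]
(540, 390) [ 43. -44.  10.]
(545, 430) [ 43. -54.   2.]
(535, 440) [ 43. -47.  -6.]
(400, 540) [   1. -105.   12.]
(400, 590) [   1. -115.   11.]
(300, 560) [ -13. -117.   20.]
```

View pics/w15c.png

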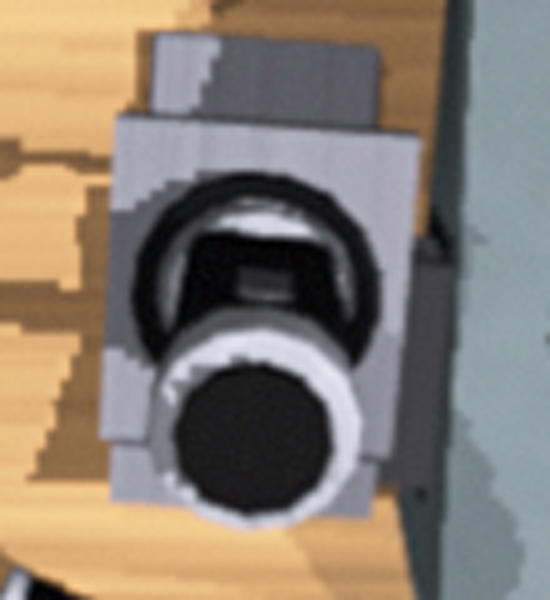

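{"fn": "play_rows", "kwargs": {
  "delta_pos": [
    [-0.0005, 0, 0],
    [0, 0.03, 0],
    [0, 0.03, 0],
    [0, 0.03, 0],
    [0, 0.02, 0],
    [0, 0.01, 0],
    [0, 0, 0],
    [0, 0, 0]
  ],
  "spin": [0.067, 0, 0, 0, 0, 0, 0, 0],
  "hand": [1, 1, 1, 1, 1, 1, 1, 1]
}}

```text
t: 19.8
position: [565.1, 151.0, 115.4]
tool_rot: [-1.241, -1.161, 1.159]
ft_force: [0.0, 0.6, -0.2]
opening: 0.999
```

```bash
python3 - <<'E'
from h import *
s=wsnap('w16'); print(s['pos'],s['rot'].round(3).tolist(),arm.observe()['ft_force'])
cv2.imwrite('pics/w16b.png',cv2.cvtColor(cv2.resize(s['color'],(800,600),interpolation=cv2.INTER_CUBIC),cv2.COLOR_RGB2BGR))
t=save('scene','scene16'); cv2.imwrite('pics/c16.png',cv2.cvtColor(cv2.resize(t['color'][80:240,260:420],None,fx=3.7,fy=3.7,interpolation=cv2.INTER_CUBIC),cv2.COLOR_RGB2BGR))
E
```

```text
[565.09992391 151.01411362 115.36267168] [[0.067, 0.001, -0.998], [0.998, 0.0, 0.067], [0.001, -1.0, -0.001]] [0.62201685 0.69870831 0.91135005]
```

View pics/w16b.png

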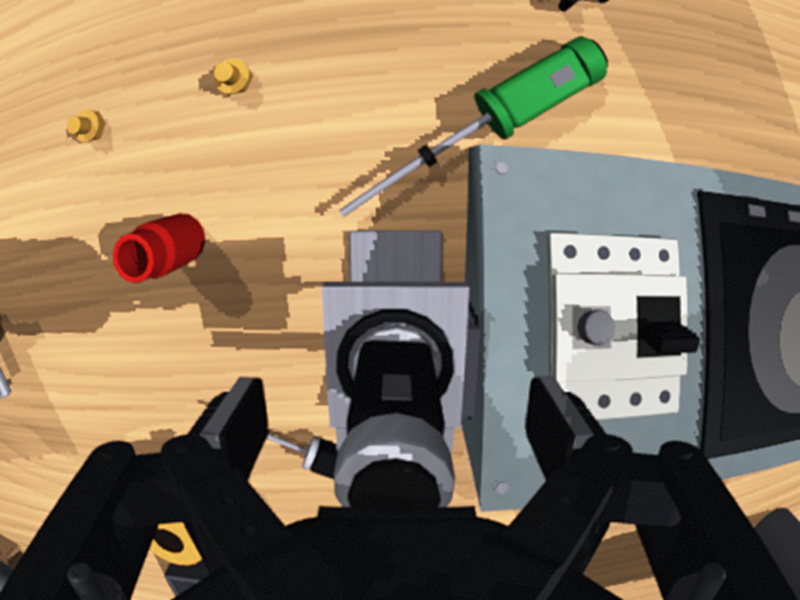

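View pics/c16.png

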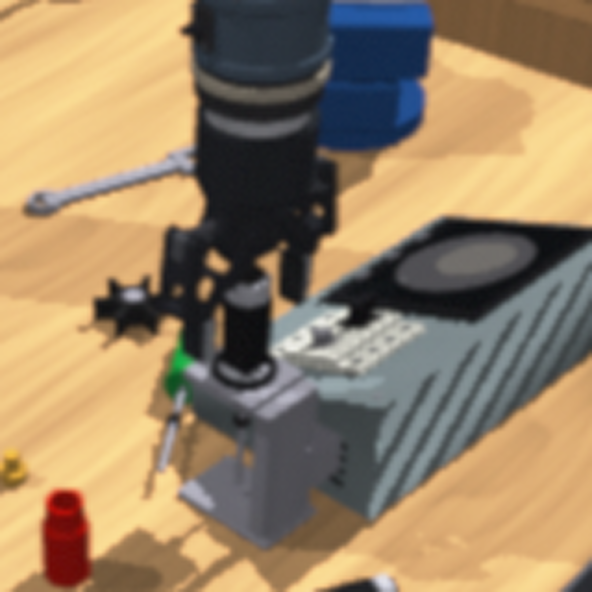

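{"fn": "play_rows", "kwargs": {
  "delta_pos": [
    [0, 0, 0],
    [0, 0, 0],
    [0, 0, 0],
    [0, 0, 0],
    [0, 0, 0],
    [0, 0, 0],
    [0, 0, 0],
    [0, 0, 0]
  ],
  "spin": [0, 0, 0, 0, 0, 0, 0, 0],
  "hand": [-1, -1, -1, -1, -1, -1, -1, -1],
  "grip_force": 45
}}

```text
t: 20.9
position: [564.5, 150.7, 114.4]
tool_rot: [-1.24, -1.16, 1.16]
ft_force: [-1.7, -1.1, 4.1]
opening: 0.305
```

```bash
python3 - <<'E'
from h import *
s=wsnap('w17'); o=arm.observe(); print(s['pos'],o['ft_force'],o['torque'],o['opening'])
cv2.imwrite('pics/w17b.png',cv2.cvtColor(cv2.resize(s['color'],(800,600),interpolation=cv2.INTER_CUBIC),cv2.COLOR_RGB2BGR))
t=save('scene','scene17'); cv2.imwrite('pics/c17.png',cv2.cvtColor(cv2.resize(t['color'][120:210,290:380],None,fx=6.5,fy=6.5,interpolation=cv2.INTER_CUBIC),cv2.COLOR_RGB2BGR))
E
```

```text
[564.51925241 150.7468801  114.43765395] [-0.09722979 -0.62423586  4.27904008] [-0.21487875  0.20703697 -0.02423216] 0.3008419404659469
```

View pics/w17b.png

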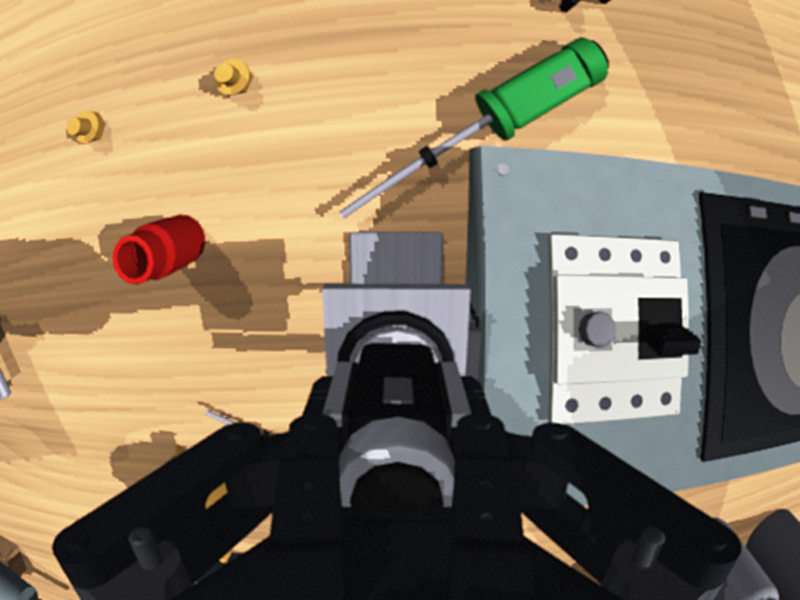

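View pics/c17.png

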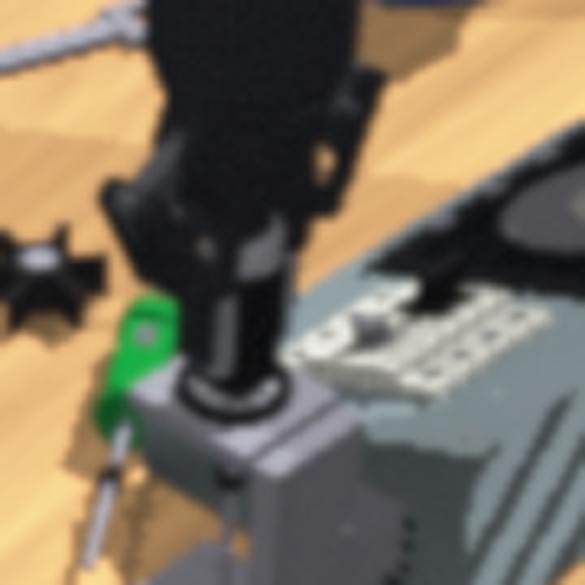

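{"fn": "play_rows", "kwargs": {
  "delta_pos": [
    [0, -0.005, 0],
    [0, -0.01, 0],
    [0, -0.02, 0],
    [0, -0.03, 0],
    [0, -0.03, 0],
    [0, -0.03, 0],
    [0, -0.03, 0],
    [0, -0.015, 0],
    [0, 0, 0],
    [0, 0, 0]
  ],
  "spin": [0, 0, 0, 0, 0, 0, 0, 0, 0, 0],
  "hand": [-1, -1, -1, -1, -1, -1, -1, -1, -1, -1]
}}

```text
t: 22.25
position: [564.2, 150.8, 283.7]
tool_rot: [-1.239, -1.159, 1.16]
ft_force: [0.3, 0.4, -2.5]
opening: 0.301
```

```bash
python3 - <<'E'
from h import *
s=wsnap('w18'); o=arm.observe(); print(s['pos'],s['rot'].round(4).tolist(),o['ft_force'],o['torque'],o['opening'])
cv2.imwrite('pics/w18b.png',cv2.cvtColor(cv2.resize(s['color'],(800,600),interpolation=cv2.INTER_CUBIC),cv2.COLOR_RGB2BGR))
t=save('scene','scene18'); cv2.imwrite('pics/c18.png',cv2.cvtColor(cv2.resize(t['color'][50:210,260:400],None,fx=3.7,fy=3.7,interpolation=cv2.INTER_CUBIC),cv2.COLOR_RGB2BGR))
E
```

```text
[564.18958177 150.78895017 283.6636432 ] [[0.0666, -0.0009, -0.9978], [0.9978, -0.0001, 0.0666], [-0.0002, -1.0, 0.0009]] [ 0.22688699  0.16178626 -2.00855565] [-0.07610205 -0.00884101 -0.01525384] 0.30652365231345374
```

View pics/w18b.png

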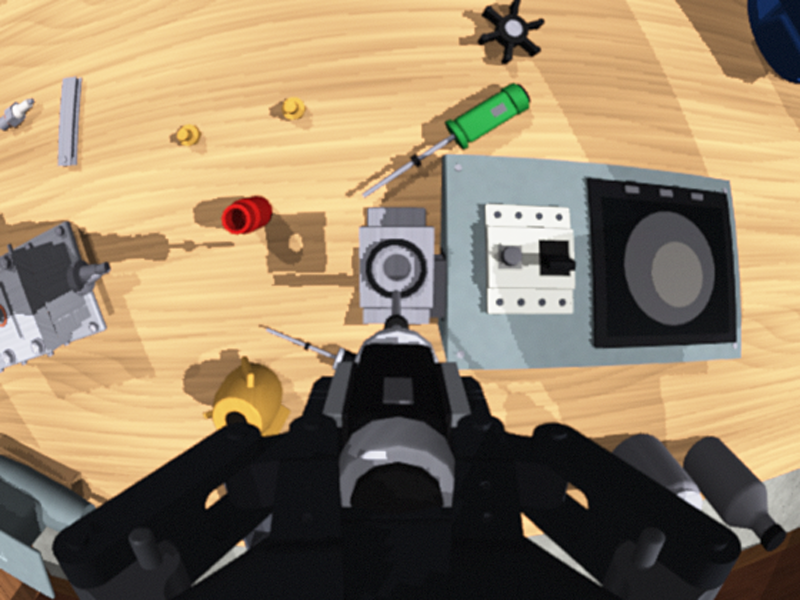

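View pics/c18.png

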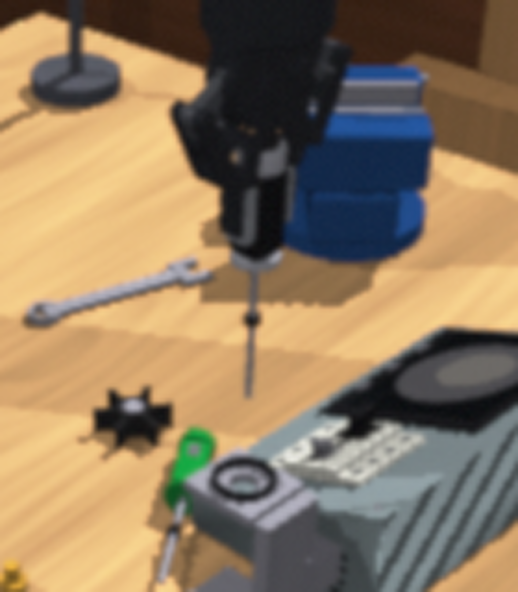

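```bash
python3 - <<'E'
from h import *
s=wload('w18')
for P in ([564.2,150.8,184.3],[564.2,150.8,239.3],[564.2,150.8,284.3]): print(P,wproj(s,P)*1.4286)
def plane(s,u,v,z):
    d=np.array([(u-s['cx'])/s['fx'],-(v-s['cy'])/s['fy'],-1])@rot(s['orientation']).T; e=np.array(s['eye']); return e+d*(z-e[2])/d[2]
for nm,roi in (('top0',(185,210,365,392)),('scene0',(262,290,190,222))):
    t=dict(np.load(f'pics/{nm}.npz')); a,b,c,d=roi
    im=t['color'][a:b,c:d].astype(int); m=((im[...,0]-im[...,2])>45)&((im[...,0]-im[...,1])>25)
    n,l,st,ce=cv2.connectedComponentsWithStats(m.astype(np.uint8)); i=1+np.argmax(st[1:,4]); u,v=ce[i]+[c,a]; 
    x,y,w,h=st[i,:4]; print(nm,(u,v),st[i,4],plane(t,u,v,117).round(1),plane(t,x+c+(w-1)/2,y+a+(h-1)/2,117).round(1))
E
```

```text
[564.2, 150.8, 184.3] [395.14681543 291.46102781]
[564.2, 150.8, 239.3] [394.87357538 322.77083911]
[564.2, 150.8, 284.3] [394.53642396 361.92085794]Traceback (most recent call last):
  File "<stdin>", line 9, in <module>
    return _wrapfunc(a, 'argmax', axis=axis, out=out, **kwds)
    return bound(*args, **kwds)
ValueError: attempt to get argmax of an empty sequence
```

{"fn": "play_rows", "kwargs": {
  "delta_pos": [
    [-0.025, 0, -0.003],
    [-0.05, 0, -0.005],
    [-0.05, 0, -0.005],
    [-0.05, 0, -0.005],
    [-0.05, 0, -0.005],
    [-0.05, 0, -0.005],
    [-0.05, 0, -0.004],
    [-0.045, 0, -0.004],
    [-0.03, 0, -0.002],
    [0, 0, 0],
    [0, 0, 0],
    [0, 0, 0]
  ],
  "spin": [0, 0, 0, 0, 0, 0, 0, 0, 0, 0, 0, 0],
  "hand": [-1, -1, -1, -1, -1, -1, -1, -1, -1, -1, -1, -1]
}}

```text
t: 23.85
position: [575.7, -249.8, 284.3]
tool_rot: [-1.239, -1.161, 1.161]
ft_force: [0.8, 0.6, -2.3]
opening: 0.302
```

```bash
python3 - <<'E'
from h import *
s=wsnap('w19'); o=arm.observe(); print(s['pos'],s['rot'].round(4).tolist(),o['ft_force'],o['opening'])
cv2.imwrite('pics/w19b.png',cv2.cvtColor(cv2.resize(s['color'],(800,600),interpolation=cv2.INTER_CUBIC),cv2.COLOR_RGB2BGR))
t=save('scene','scene19'); cv2.imwrite('pics/c19.png',cv2.cvtColor(cv2.resize(t['color'][170:340,120:290],None,fx=3.5,fy=3.5,interpolation=cv2.INTER_CUBIC),cv2.COLOR_RGB2BGR))
E
```

```text
[ 575.70553259 -249.80372443  284.28109325] [[0.0656, -0.0002, -0.9978], [0.9978, 0.0004, 0.0656], [0.0003, -1.0, 0.0002]] [-0.18836885  0.24531438 -2.35305005] 0.2974974351690954
```

View pics/w19b.png

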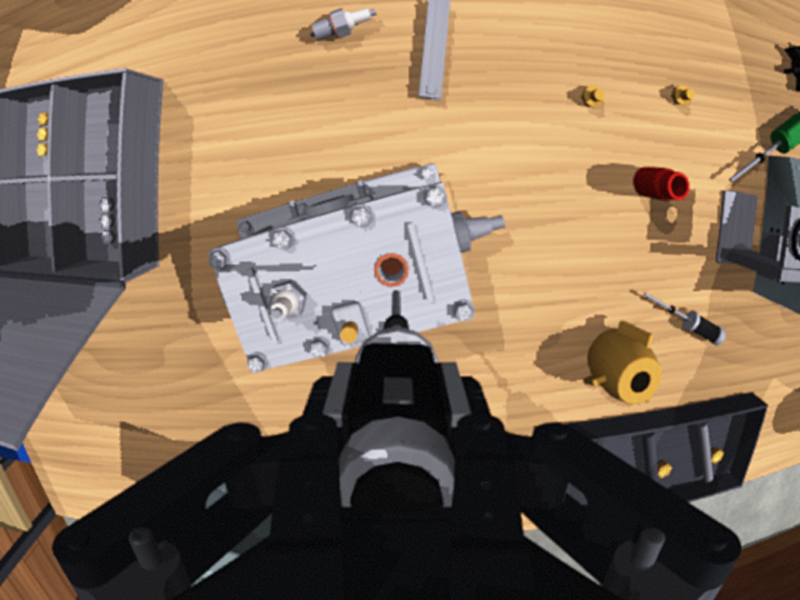

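View pics/c19.png

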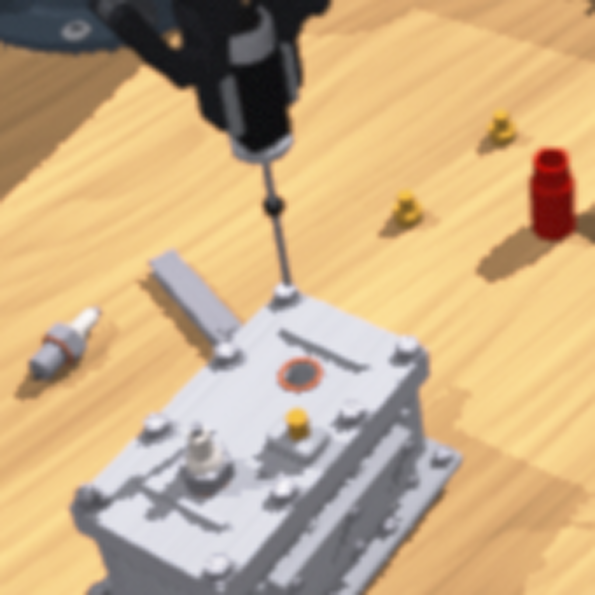

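```bash
cat >> h.py <<'E'
def copper(s,roi):
    a,b,c,d=roi; im=s['color'][a:b,c:d].astype(int); m=((im[...,0]-im[...,2])>40)&((im[...,0]-im[...,1])>30)
    n,l,st,ce=cv2.connectedComponentsWithStats(m.astype(np.uint8)); i=1+np.argmax(st[1:,4])
    pts=cv2.findContours((l==i).astype(np.uint8),cv2.RETR_EXTERNAL,cv2.CHAIN_APPROX_NONE)[0]
    e=cv2.fitEllipse(np.vstack(pts)); return np.array(e[0])+[c,a],np.array(e[1]),st[i,4],ce[i]+[c,a]
E
python3 - <<'E'
from h import *
s=wload('w19')
c,ax,n,ce=copper(s,(170,205,255,295)); print(c,ax,n,ce,'hole',wplane(s,c[0],c[1],117))
p=s['pos']
for z in (184.5,239.5,245.5,284.5): print(z,wproj(s,[p[0],p[1],z]))
cv2.imwrite('pics/w19c.png',cv2.cvtColor(cv2.resize(s['color'][170:260,235:325],None,fx=6.5,fy=6.5,interpolation=cv2.INTER_CUBIC),cv2.COLOR_RGB2BGR))
C=wcloud(s); uv=[(262,185),(262,178),(250,200),(300,210)]; print([C[v,u].round(1).tolist() for u,v in uv])
E
```

```text
[273.57344627 188.56824684] [22.8908844  23.32382202] 332 [273.63253012 187.2560241 ] hole [ 577.92211181 -253.17174117  117.        ]
184.5 [276.5233122  203.79126976]
239.5 [276.35598631 225.67079339]
245.5 [276.33301177 228.7001061 ]
284.5 [276.15034554 253.00958237]
[[573.7, -265.0, 115.1], [566.1, -264.4, 116.1], [588.7, -278.9, 116.5], [602.2, -226.9, 119.6]]
```

View pics/w19c.png

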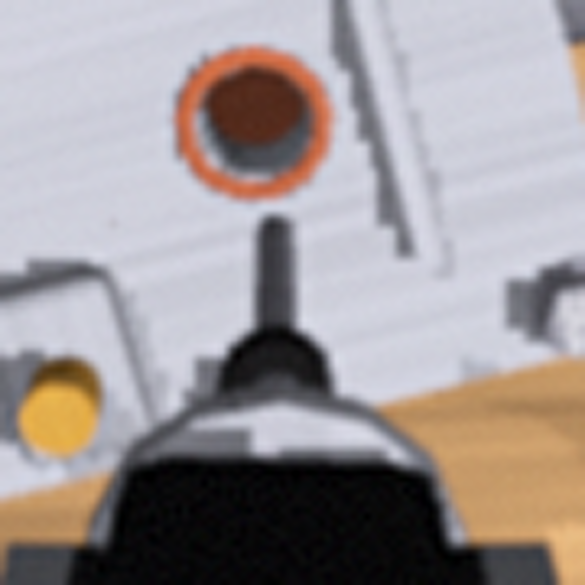

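{"fn": "play_rows", "kwargs": {
  "delta_pos": [
    [-0.0037, 0, -0.0024],
    [0, 0.015, 0],
    [0, 0.02, 0],
    [0, 0.012, 0],
    [0, 0, 0],
    [0, 0, 0],
    [0, 0, 0]
  ],
  "spin": [0, 0, 0, 0, 0, 0, 0],
  "hand": [-1, -1, -1, -1, -1, -1, -1]
}}

```text
t: 24.82
position: [578.2, -254.8, 238.1]
tool_rot: [-1.241, -1.161, 1.16]
ft_force: [-0.3, 1.0, -1.3]
opening: 0.305
```

```bash
python3 - <<'E'
from h import *
s=wsnap('w20'); o=arm.observe(); print(s['pos'],s['rot'].round(4).tolist(),o['ft_force'],o['opening'])
c,ax,n,ce=copper(s,(165,235,245,310)); print(c,ax,n,ce,'hole',wplane(s,c[0],c[1],117))
p=s['pos']
for z in (p[2]-99.6,p[2]-44.6): print(z,wproj(s,[p[0],p[1],z]), wproj(s,[p[0],p[1]+0.5,z]))
cv2.imwrite('pics/w20c.png',cv2.cvtColor(cv2.resize(s['color'][160:260,230:330],None,fx=6,fy=6,interpolation=cv2.INTER_CUBIC),cv2.COLOR_RGB2BGR))
t=save('scene','scene20'); cv2.imwrite('pics/c20.png',cv2.cvtColor(cv2.resize(t['color'][200:310,150:260],None,fx=5.4,fy=5.4,interpolation=cv2.INTER_CUBIC),cv2.COLOR_RGB2BGR))
E
```

```text
[ 578.19420769 -254.82591085  238.09395837] [[0.0666, 0.0011, -0.9978], [0.9978, -0.0004, 0.0666], [-0.0004, -1.0, -0.0012]] [ 0.7253055   0.42876786 -1.33247623] 0.300864675089409
[278.53542328 196.35839462] [24.95426941 25.67629623] 414 [278.6763285  194.57971014] hole [ 577.48070224 -253.08750625  117.        ]
138.49395837048365 [276.60535492 203.6898348 ] [277.19965774 203.65228589]
193.49395837048365 [276.40132934 225.6728089 ] [277.13713881 225.62739738]
```

View pics/w20c.png

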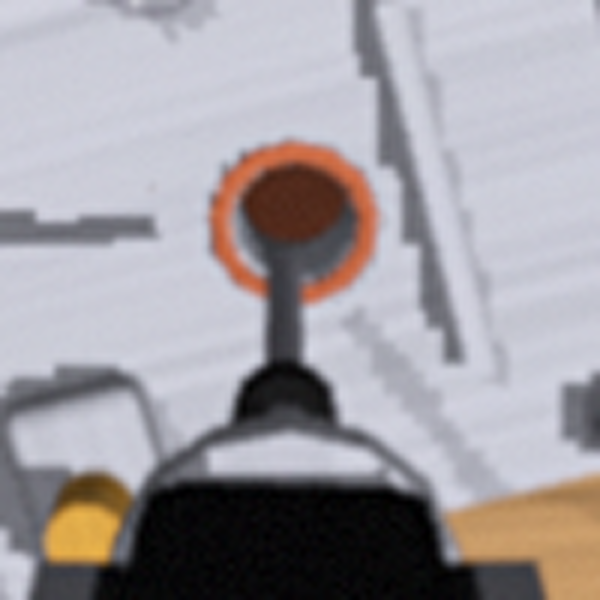

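View pics/c20.png

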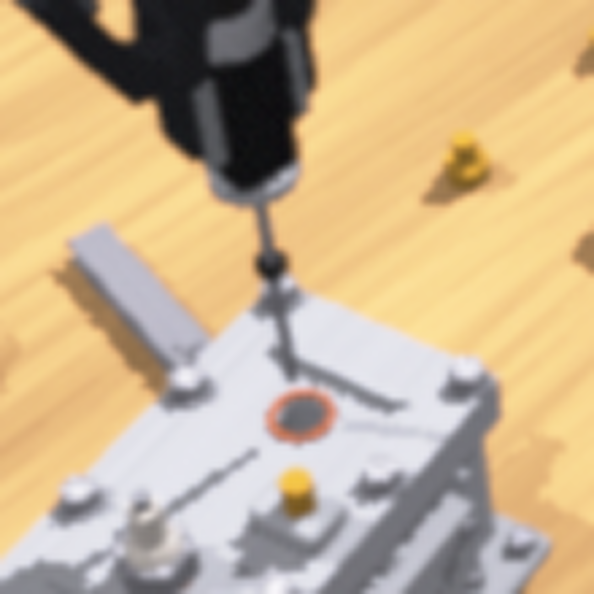

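```bash
python3 - <<'E'
from h import *
o=arm.observe(); print(o['position'],o['t'])
t=dict(np.load('pics/scene20.npz'))
f=lambda P:(proj(t,P)-[150,200]+.5)*5.4-.5
print('tip',f([578.2,-254.8,138.5]),'ring',f([578.2,-254.8,193.5]),'hole',f([577.7,-253.1,117]))
c,ax,n,ce=copper(t,(262,290,190,222)); print('hole px crop',(c-[150,200]+.5)*5.4-.5,ax,n)
E
```

```text
[ 578.04887933 -254.79630021  237.84392826] 24.925
tip [289.85459489 373.72265177] ring [269.69861658 266.50827763] hole [299.93351313 410.02030022]
hole px crop [300.29419193 415.36166935] [ 9.17174053 12.30809307] 62
```

{"fn": "play_rows", "kwargs": {
  "delta_pos": [
    [0.0015, 0, 0.0004],
    [0, 0.01, 0],
    [0, 0, 0],
    [0, 0, 0],
    [0, 0, 0],
    [0, 0, 0]
  ],
  "spin": [0, 0, 0, 0, 0, 0],
  "hand": [-1, -1, -1, -1, -1, -1]
}}

```text
t: 25.68
position: [577.6, -253.2, 227.5]
tool_rot: [-1.24, -1.16, 1.16]
ft_force: [-0.6, 0.1, -1.8]
opening: 0.3
```

```bash
python3 - <<'E'
from h import *
s=wsnap('w21'); o=arm.observe(); print(s['pos'],o['joint_velocities'].round(4),o['ft_force'])
c,ax,n,ce=copper(s,(165,235,245,310)); print(c,ax,n,'hole',wplane(s,c[0],c[1],117))
p=s['pos']
print('tip pred crop',(wproj(s,[p[0],p[1],p[2]-99.6])-[240,165]+.5)*8-.5,'hole crop',(c-[240,165]+.5)*8-.5)
cv2.imwrite('pics/w21c.png',cv2.cvtColor(cv2.resize(s['color'][165:240,240:315],None,fx=8,fy=8,interpolation=cv2.INTER_CUBIC),cv2.COLOR_RGB2BGR))
t=save('scene','scene21'); cv2.imwrite('pics/c21.png',cv2.cvtColor(cv2.resize(t['color'][230:300,170:240],None,fx=8,fy=8,interpolation=cv2.INTER_CUBIC),cv2.COLOR_RGB2BGR))
E
```

```text
[ 577.6105859  -253.23493417  227.45332108] [-0.0012 -0.0003 -0.0019 -0.0012  0.0013 -0.0014] [ 0.56048941  0.3021409  -1.80760806]
[276.7640667 200.3579483] [25.72265625 26.65792656] 424 hole [ 577.55758052 -253.08483391  117.        ]
tip pred crop [296.03883193 313.84493929] hole crop [297.61253357 286.36358643]
```

View pics/w21c.png

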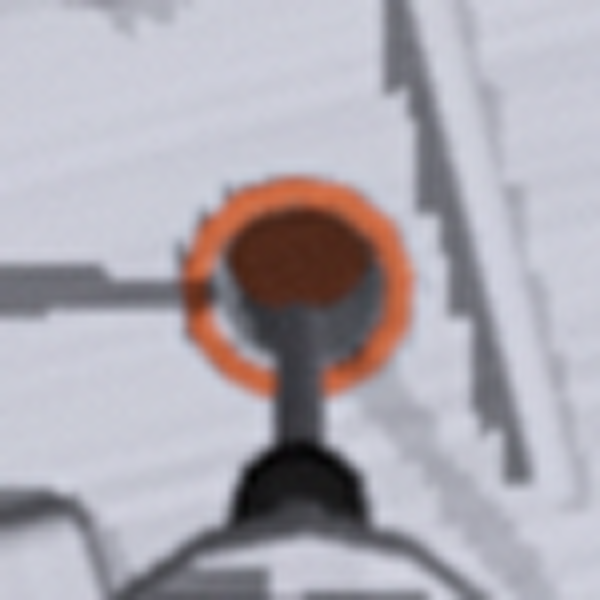

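View pics/c21.png

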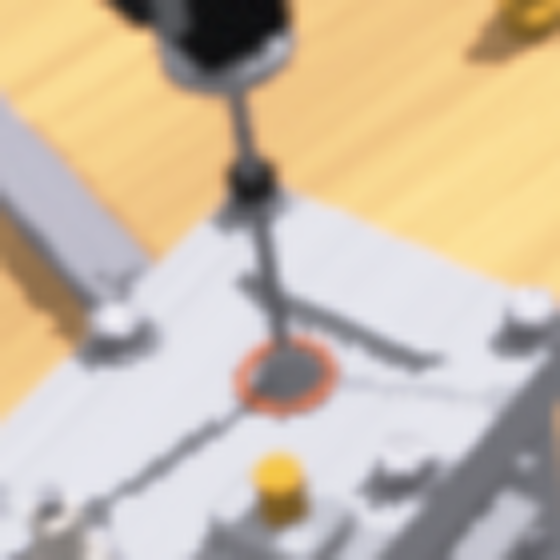

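{"fn": "play_rows", "kwargs": {
  "delta_pos": [
    [0, 0.008, 0],
    [0, 0.01, 0],
    [0, 0.01, 0],
    [0, 0.01, 0],
    [0, 0, 0],
    [0, 0, 0],
    [0, 0, 0]
  ],
  "spin": [0, 0, 0, 0, 0, 0, 0],
  "hand": [-1, -1, -1, -1, -1, -1, -1]
}}

```text
t: 26.65
position: [577.8, -253.2, 189.7]
tool_rot: [-1.241, -1.16, 1.16]
ft_force: [0.6, 0.2, -1.8]
opening: 0.305
```

```bash
python3 - <<'E'
from h import *
s=wsnap('w22'); o=arm.observe(); print(s['pos'],s['rot'].round(4).tolist(),o['ft_force'])
c,ax,n,ce=copper(s,(175,255,235,320)); print(c,ax,n,'hole',wplane(s,c[0],c[1],117))
p=s['pos']
print('rod at 117 pred crop',(wproj(s,[p[0],p[1],117])-[240,165]+.5)*8-.5,'hole crop',(c-[240,165]+.5)*8-.5)
cv2.imwrite('pics/w22c.png',cv2.cvtColor(cv2.resize(s['color'][165:240,240:315],None,fx=8,fy=8,interpolation=cv2.INTER_CUBIC),cv2.COLOR_RGB2BGR))
t=save('scene','scene22'); cv2.imwrite('pics/c22.png',cv2.cvtColor(cv2.resize(t['color'][230:300,170:240],None,fx=8,fy=8,interpolation=cv2.INTER_CUBIC),cv2.COLOR_RGB2BGR))
E
```

```text
[ 577.75560007 -253.24667147  189.72283687] [[0.0667, 0.0006, -0.9978], [0.9978, -0.0002, 0.0667], [-0.0002, -1.0, -0.0007]] [ 0.81068338  0.10682755 -2.35612297]
[276.70777512 213.48419952] [29.21159172 29.89986229] 412 hole [ 577.90151232 -253.09613045  117.        ]
rod at 117 pred crop [295.48011374 390.01105251] hole crop [297.16220093 391.37359619]
```

View pics/w22c.png

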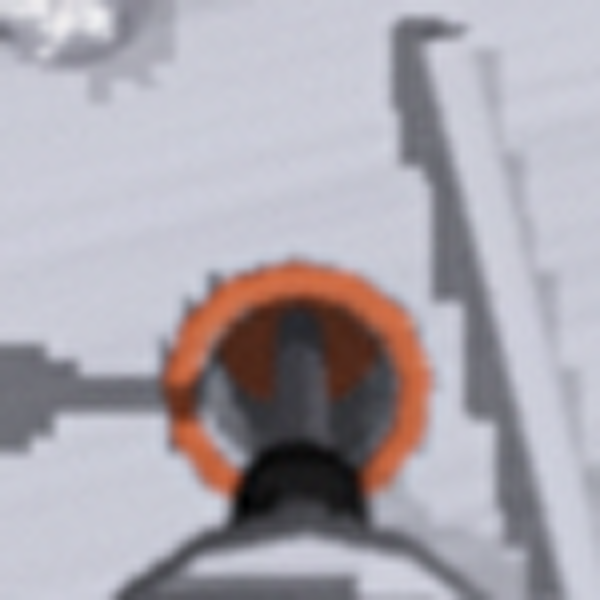

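View pics/c22.png

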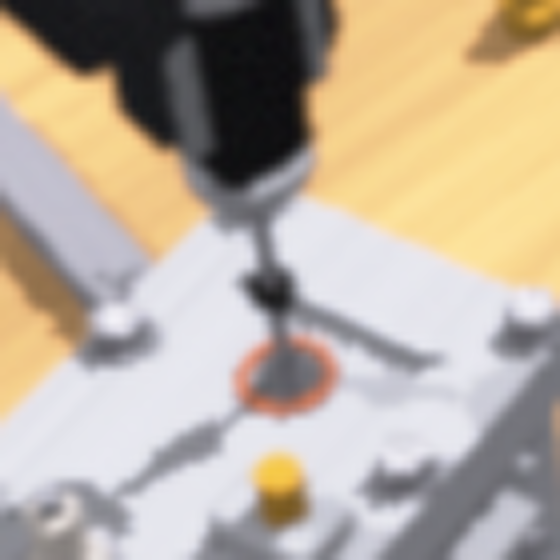

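{"fn": "play_rows", "kwargs": {
  "delta_pos": [
    [0, 0.008, 0],
    [0, 0.008, 0],
    [0, 0.005, 0],
    [0, 0, 0],
    [0, 0, 0],
    [0, 0, 0]
  ],
  "spin": [0, 0, 0, 0, 0, 0],
  "hand": [-1, -1, -1, -1, -1, -1]
}}

```text
t: 27.5
position: [577.7, -253.2, 168.6]
tool_rot: [-1.24, -1.16, 1.16]
ft_force: [-0.1, 0.3, -1.6]
opening: 0.3
```

```bash
python3 - <<'E'
from h import *
s=wsnap('w23'); o=arm.observe(); print(s['pos'],s['rot'].round(4).tolist(),o['ft_force'],o['opening'])
c,ax,n,ce=copper(s,(175,255,235,320)); print(c,ax,n)
p=s['pos']; C=wcloud(s)
pc=lambda P:(wproj(s,P)-[240,175]+.5)*8-.5
print('hole',pc([577.7,-253.1,117]),'ring bottom c',pc([p[0],p[1],p[2]-44.6]),'near edge',pc([p[0]-6,p[1],p[2]-44.6]),'ringtop near',pc([p[0]-6,p[1],p[2]-38.6]))
cv2.imwrite('pics/w23c.png',cv2.cvtColor(cv2.resize(s['color'][175:250,240:315],None,fx=8,fy=8,interpolation=cv2.INTER_CUBIC),cv2.COLOR_RGB2BGR))
t=save('scene','scene23'); cv2.imwrite('pics/c23.png',cv2.cvtColor(cv2.resize(t['color'][250:300,180:230],None,fx=11,fy=11,interpolation=cv2.INTER_CUBIC),cv2.COLOR_RGB2BGR))
f=lambda P:(proj(t,P)-[180,250]+.5)*11-.5
print('scene hole',f([577.7,-253.1,117]),'ringbot',f([p[0],p[1],p[2]-44.6]),'ringtop',f([p[0],p[1],p[2]-38.6]),'flange bot',f([p[0],p[1],p[2]+.4]))
E
```

```text
[ 577.6731113  -253.21476855  168.55651903] [[0.0667, 0.0004, -0.9978], [0.9978, -0.0001, 0.0667], [-0.0001, -1.0, -0.0004]] [-0.24263842 -0.34076442 -1.84193957] 0.30143712979783116
[276.6406517  222.23574066] [30.60318565 32.52080154] 402
hole [296.11875954 382.80751228] ring bottom c [294.55828185 409.26690529] near edge [289.80446018 342.13633421] ringtop near [289.46628708 364.8804979 ]
scene hole [281.49419341 285.74505601] ringbot [276.07475676 260.15924995] ringtop [271.86544411 237.63370553] flange bot [243.61410733  86.45065154]
```

View pics/w23c.png

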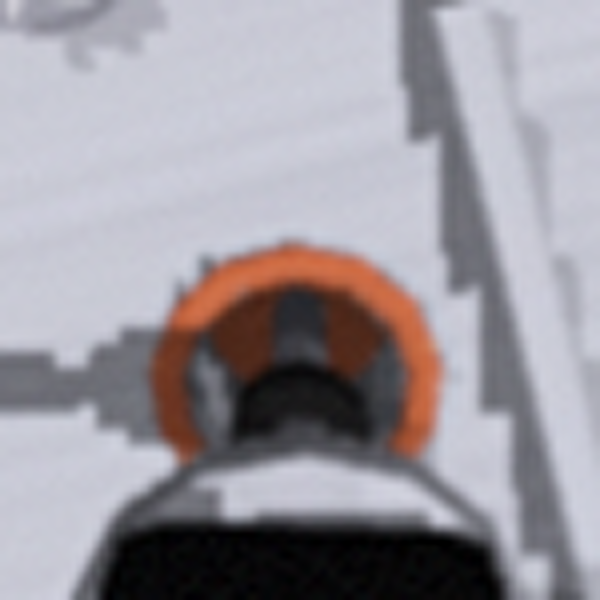

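View pics/c23.png

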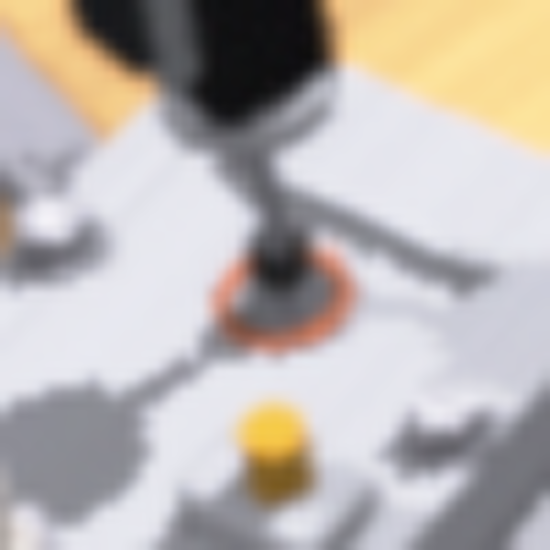

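{"fn": "play_rows", "kwargs": {
  "delta_pos": [
    [-0.0005, 0.002, 0],
    [0, 0.002, 0],
    [0, 0, 0],
    [0, 0, 0],
    [0, 0, 0],
    [0, 0, 0],
    [0, 0, 0],
    [0, 0, 0]
  ],
  "spin": [0, 0, 0, 0, 0, 0, 0, 0],
  "hand": [-1, -1, -1, -1, -1, -1, -1, -1]
}}

```text
t: 28.6
position: [577.5, -253.7, 164.3]
tool_rot: [-1.24, -1.16, 1.16]
ft_force: [-0.3, -0.7, -2.2]
opening: 0.305
```

```bash
python3 - <<'E'
from h import *
s=wsnap('w24'); o=arm.observe(); print(s['pos'],s['rot'].round(4).tolist(),o['ft_force'],o['torque'],o['opening'],o['joint_velocities'].round(4))
p=s['pos']
pc=lambda P:(wproj(s,P)-[240,175]+.5)*8-.5
print('hole',pc([577.7,-253.1,117]),'ring bottom',pc([p[0],p[1],p[2]-44.6]),'ringtop near',pc([p[0]-6,p[1],p[2]-38.6]))
cv2.imwrite('pics/w24c.png',cv2.cvtColor(cv2.resize(s['color'][175:250,240:315],None,fx=8,fy=8,interpolation=cv2.INTER_CUBIC),cv2.COLOR_RGB2BGR))
cv2.imwrite('pics/w24b.png',cv2.cvtColor(s['color'],cv2.COLOR_RGB2BGR))
t=save('scene','scene24'); cv2.imwrite('pics/c24.png',cv2.cvtColor(cv2.resize(t['color'][255:290,190:225],None,fx=16,fy=16,interpolation=cv2.INTER_CUBIC),cv2.COLOR_RGB2BGR))
f=lambda P:(proj(t,P)-[190,255]+.5)*16-.5
print('scene hole',f([577.7,-253.1,117]),'ringbot',f([p[0],p[1],p[2]-44.6]),'ringtop',f([p[0],p[1],p[2]-38.6]))
c,ax,n,ce=copper(t,(262,290,190,222)); print('hole obs',(c-[190,255]+.5)*16-.5)
w=save('top','top24')
E
```

```text
[ 577.46694395 -253.68213058  164.27189162] [[0.0668, -0.0001, -0.9978], [0.9978, 0.0001, 0.0668], [0.0001, -1.0, 0.0001]] [ 0.62369313 -0.11640167 -1.51459299] [0.04724408 0.05172456 0.02981981] 0.30319374845268465 [-0.0002  0.0004  0.0014 -0.0024 -0.0001 -0.0003]
hole [301.51594676 401.23422145] ring bottom [294.47672041 409.5133538 ] ringtop near [289.3896903  365.09241229]
scene hole [249.67337224 335.8564451 ] ringbot [242.15083404 323.22521816] ringtop [236.04708694 290.6572573 ]
hole obs [252.60002136 351.93489075]
```

View pics/w24c.png

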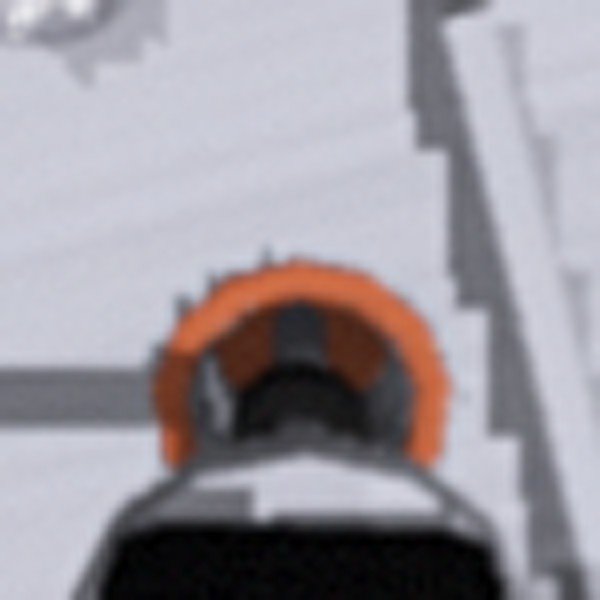

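View pics/c24.png

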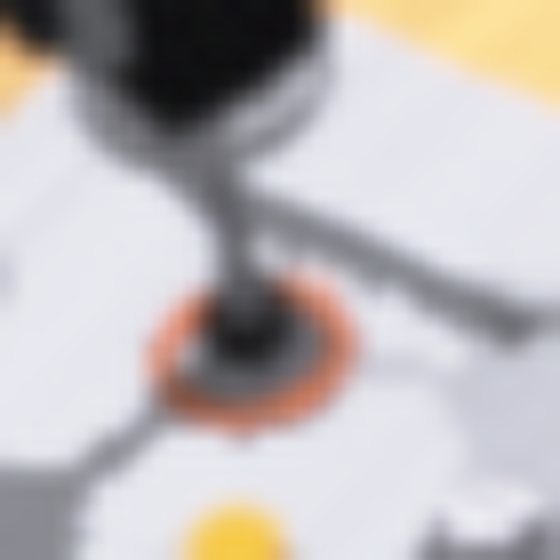

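View pics/scene24.png

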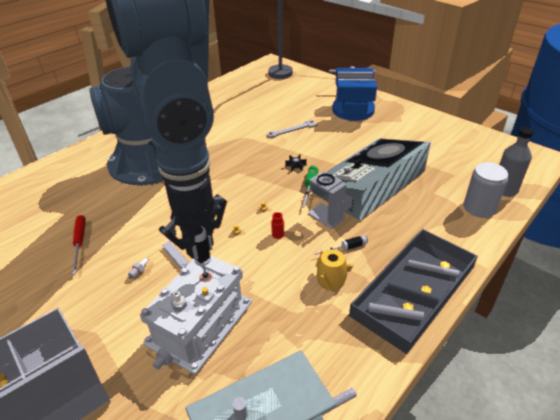

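```bash
python3 - <<'E'
from h import *
from scipy.optimize import least_squares
for n in ('w20','w21','w22','w23','w24'):
    s=wload(n); a,b,c,d=175,255,235,320
    im=s['color'][a:b,c:d].astype(int); m=((im[...,0]-im[...,2])>40)&((im[...,0]-im[...,1])>30)
    k,l,st,ce=cv2.connectedComponentsWithStats(m.astype(np.uint8)); i=1+np.argmax(st[1:,4]); v,u=np.nonzero(l==i); 
    P=wplane(s,u+c,v+a,117)[:,:2]
    f=lambda q:(lambda r:np.where(r>13,r-13,np.where(r<10,10-r,0)))(np.hypot(*(P-q).T))+0
    # area-mean-radius: use median-radius fit
    g=lambda q:np.hypot(*(P-q).T)-11.5
    q=least_squares(g,P.mean(0),loss='soft_l1').x; q2=least_squares(f,q).x
    print(n,q.round(2),q2.round(2),'tcp',s['pos'].round(2),'diff tool',((np.r_[q,0]-np.r_[s['pos'][:2],0])@s['rot'])[[0,2]].round(2))
E
```

```text
w20 [ 580.73 -253.44] [ 582.34 -253.77] tcp [ 578.19 -254.83  238.09] diff tool [ 1.55 -2.44]
w21 [ 580.42 -253.33] [ 582.  -253.4] tcp [ 577.61 -253.23  227.45] diff tool [ 0.09 -2.81]
w22 [ 579.45 -253.17] [ 580.86 -253.16] tcp [ 577.76 -253.25  189.72] diff tool [ 0.19 -1.69]
w23 [ 579.59 -253.23] [ 580.65 -253.21] tcp [ 577.67 -253.21  168.56] diff tool [ 0.11 -1.91]
w24 [ 579.46 -253.37] [ 580.25 -253.53] tcp [ 577.47 -253.68  164.27] diff tool [ 0.45 -1.96]
```

```bash
python3 - <<'E'
from h import *
from scipy.optimize import least_squares
for n in ('w19','w20','w21','w22','w23','w24'):
    s=wload(n); a,b,c,d=165,255,235,320
    im=s['color'][a:b,c:d].astype(int); m=((im[...,0]-im[...,2])>60)&((im[...,0]-im[...,1])>50)&(im[...,0]>150)
    k,l,st,ce=cv2.connectedComponentsWithStats(m.astype(np.uint8)); i=1+np.argmax(st[1:,4]); v,u=np.nonzero(l==i); 
    P=wplane(s,u+c,v+a,117)[:,:2]
    q=least_squares(lambda q:np.hypot(*(P-q).T)-11.5,P.mean(0),loss='soft_l1').x
    q3=least_squares(lambda q:np.hypot(*(P-q[:2]).T)-q[2],np.r_[q,11.5],loss='soft_l1').x
    print(n,st[i,4],q.round(2),q3.round(2),'diff tool',((np.r_[q,0]-np.r_[s['pos'][:2],0])@s['rot'])[[0,2]].round(2))
E
```

```text
w19 175 [ 578.01 -253.17] [ 578.   -253.17   11.1 ] diff tool [-3.21 -2.53]
w20 205 [ 578.15 -253.03] [ 578.05 -253.02   11.15] diff tool [1.79 0.16]
w21 166 [ 578.31 -253.31] [ 578.1  -253.12   11.23] diff tool [-0.03 -0.71]
w22 203 [ 578.33 -253.19] [ 578.07 -253.03   11.24] diff tool [ 0.1  -0.57]
w23 196 [ 578.28 -253.22] [ 578.13 -253.13   11.36] diff tool [ 0.04 -0.61]
w24 198 [ 578.29 -253.23] [ 578.14 -253.14   11.37] diff tool [ 0.51 -0.79]
```

```bash
python3 - <<'E'
from h import *
s=dict(np.load('pics/w24.npz')); print(arm.observe()['t'])
a=cv2.imread('pics/top24.png'); cv2.imwrite('pics/top24c.png',cv2.resize(a[60:300,80:480],None,fx=2,fy=2))
E
```

```text
28.75
```

View pics/top24c.png

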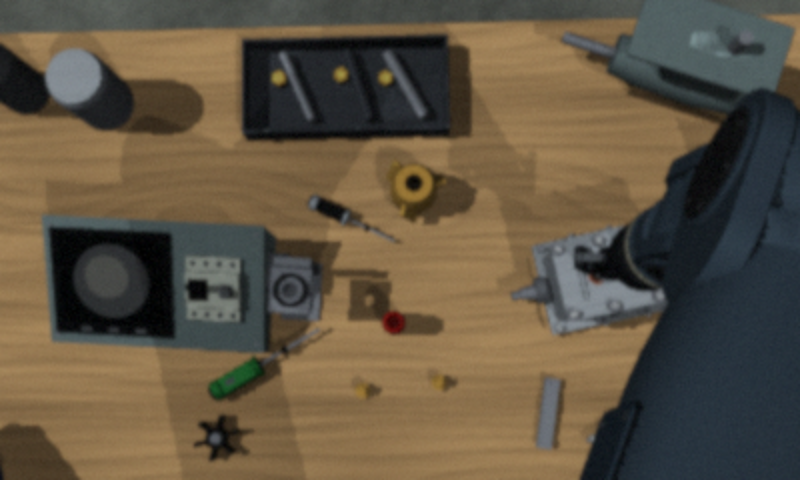

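The top view shows the holder empty at (290,290) and the lever still up at (200,290). The hub, socket, drain plugs and impeller are where they were. The old plug is under the arm here, but it's at its original spot in the last scene view. I'm handing in.

```bash
python3 - <<'E'
from workcell import arm
print(arm.close_job())
E
```

```text
the job is handed in; nothing more can be done
None
```

The job is handed in at about 28.8 s. The test button was pressed until the lever dropped, and the lever was then pushed back up. The borescope is held with its rod down the open plug hole.

**Last checks**
- **Breaker:** after the push, the lever tip measured about x 571, z 110. That matches the up position; dropped would be about x 557, z 103. The last top view still shows it up.
- **Scope:** the tool is vertical to within 0.001 rad, with joint speeds near zero and the grip steady on the handle. The only clear wrist force is about −1.5 to −2 N in z, roughly the scope's weight. The hole fits at (578.1, −253.1) and the rod at about (577.5–578.2, −253.2), so it is centred to within about 1 mm. The ring's underside is about 2.7 mm above the mouth. No contact with the engine showed in the forces.
- **Other things:** the hub, socket, drain plugs, impeller and gauge case look unmoved in the last top view, and the old plug in the last scene view.

**What disagreed or failed**
- **Fingertips:** they end about 19 mm short of the reported TCP. I found this from the button contact and the pictures, and allowed for it in the grasp.
- **First lever push:** it jammed on the end of the paddle with about 13 N, so I backed off, turned the gripper 90° and pushed again.
- **Camera mismatch:** the fixed cameras and the wrist camera differed by 5–7 mm across the bench, on the breaker and the scope. I used the wrist camera.
- **Look-alike scopes:** the two standing on the bench fell over early on. My path stayed about 150 mm above them.

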